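# Fit the knife in the cutting mill's knife carrier

### The arm

A 6-joint arm with a two-finger parallel gripper is mounted at the origin on the work surface. World frame = base frame: x ahead of the robot, y to its left, z up, the work surface at z = 0. Lengths are in mm, angles in degrees, forces in N, time in s.
With the tool pointing down it reaches from about 300 to 950 mm from the base axis. Payload 3.1 kg.
Tool frame: the origin (TCP) lies at the very end of the fingers, on their centre line; the grasp point (between the pads) lies 19 mm behind it (tcp_to_grasp is the distance from the TCP to the grasp point, in mm); z points along the fingers, y is the direction in which the jaws open and shut (so a half turn about z gives the same grasp; the last joint's range is limited). The gripper opens to 85 mm and grips with 20 to 120 N. Pads are 22 mm wide; open, the fingers measure 114 mm over their backs; the gripper's body (76 mm by 85 mm) begins 54 mm behind the grasp point. The pads swing forward as they close: fully open they stand 13 mm farther back than shut.
Start: joints at [-74.009, 17.653, 93.61, -0, 68.738, -3.994], TCP at [213.58, -587.38, 204.772] pointing down, gripper open.
Joint ranges: [-175.34, 175.34], [-45.06, 112.39], [2.9, 150.54], [-68.45, 248.45], [3.09, 151.38], [-168.51, 168.51]. Speed limits (degrees/s): [159.86, 159.86, 180, 180, 180, 180].

### API

Orientations are given as a 3x3 rotation matrix whose columns are the frame's x, y, z axes.
In Python, from rig import * gives the robot as it stands.
- The arm moves only by the shell command python3 -m creep 'ROWS' [OPENING] [FORCE]. ROWS is JSON, a list of rows, each a list of 6 numbers: the shift along the tool's x, y, z in cm, then the turn, a rotation vector about the tool's x, y, z in degrees. A call has 1 to 10 rows; each row is the pose to reach, as a shift and turn from the pose commanded when the call began, along the tool's axes at that moment; what a row does not reach only later rows make up. A row lasts 1/12 s, in which the tool goes at most 41.7 mm and 7.16 degrees, less where a joint would pass 70% of its speed; a pose out of reach is approached as far as the arm can. A call with a gripper value outside its range is refused whole. OPENING is the opening, from 0 (shut) to 1 (fully open), set as the call begins (- or left out, the last holds). The fingers move at their own pace and stop on an object; FORCE is the grip in N (left out, the last holds). Time passes only in rows, so rows that repeat a pose let the fingers close. It gives the time, the measured TCP pose, the force and the opening at its end, in the units of the state.
- state(): the state, without advancing time (a new reading comes with each control period).
- capture(name): name is "scene" or "top" or "wrist"; returns the picture (420x560x3 uint8, blue, green, red); there is no depth.
- get_calibration(name): a dict with "fovy" (degrees; the focal length in pixels is half the picture's height over the tangent of half this angle, whatever the lens; pixels are square), "cx", "cy" (the principal point, pixels), "cam_to_world" (4x4, takes a point from camera to world coordinates). Camera axes: x right, y down, z forward; pixel columns grow to the right and rows downward; lengths in mm; the calibration is good to about 2 mm. A picture is of the moment at which its call begins: read the wrist's pose just before it. get_calibration takes no time and is no camera call; for the wrist camera it gives the pose at the moment of the call.
- job_done(): hands the job in, once; it reports no verdict.
The state is a dict: "time_s": time; "joint_positions": joint angles; "joint_vel": joint speeds; "effort": joint torques, N m; "ee_pos": TCP position; "tcp_rot": TCP orientation; "contact_force": force on the tool from outside, world axes, zero at the start; "torque": the same for the moment, N m; "gripper_width": opening from 0.0 (shut) to 1.0 (fully open).
Only numpy, scipy, OpenCV 4.12 (cv2) and the standard library are available. Lean on these libraries where they do the work, as an engineer would, in place of code of your own. Each camera call takes 0.05 s, during which the arm holds its last target.

### The job

Fit the steel knife into the knife carrier of the cutting mill: take it off its rest block and lay it on the seat with its notch over the locating pin, its back edge fully home against the shoulder, then swing the clamp arm over it as far as it goes. Feel the knife into place gently, never force it against the carrier or drop it, and leave the other things on the bench where they are.

Things in the scene. Friction and masses are not known exactly. Their poses are not given: they have to be found in the camera images.
- knife_mid (a point): Loose steel knife plate: 64 mm long (its y), 40 wide (x), 5 thick (z), about 0.1 kg, lying right side up as it must stay. The point is its centre, half-way up. Back edge at x = +20 mm; bevelled cutting edge at x = -20 mm (top bevel 8 mm wide, thinning to 2 mm). Both ends overhang its rest by about 12 mm, so it can be taken by its two end faces, off the cutting edge.
- notch (a point): On the knife, half-way up, in the middle of its back edge, knife axes: the mouth of an open square notch, 10 mm wide (along y) and 11 mm deep (towards -x), cut right through the thickness.
- rest_top (a point): Centre of the top of the grey block the knife starts on: 40 mm long (y), 44 wide (x), 20 high, on a foot 52 x 60 mm and 4 mm high. Fixed.
- seat (a point): On the knife carrier (screwed down): where knife_mid lies when home, were the pin in mid-slot. x: to the shoulder, y: along the seat, z: up; the knife's axes then agree. The seat is a steel pedestal with its flat top 2.5 mm below this point, x -14 to +20 mm, y -18 to +18 mm, 20 mm above an aluminium base plate (x -40 to +98, y -45 to +45 mm), so the knife's ends overhang with room for fingers.
- shoulder (a point): Carrier, seat axes: point on the shoulder, the upright face at seat x = +20 mm which the knife's back edge must meet. As long as the seat and 6 mm higher (14 mm thick). With the notch off the pin the back edge stops at seat x = +11 mm, 9 mm short of it.
- pin_slot (a point): Carrier, seat axes: middle of the pin's slot, at seat height (seat x = +15 mm). One upright steel locating pin, 8 mm in diameter, 8 mm high, is locked in it with its axis somewhere from 10 mm to one side (y) to 10 mm to the other, different each time and not reported: see it or feel for it with the knife. The notch has 1 mm free on each side of it.
- lever_pivot (a point): Carrier, seat axes: on the upright pivot axis of the clamp arm, at the height of its knob's middle; seat x = +75 mm, y = 0, 34.5 mm above the seat point. Below it a hub 24 mm in diameter, its top 7 mm below this point.
- clamp_knob (a point): Centre of the upright round black knob on the clamp arm, 20 mm in diameter, 22 high, 52 mm from the pivot axis. The steel arm, 14 mm wide, lies level under it, top 14 mm below this point; at its outer end, 78 mm from the pivot, a sprung pressure shoe points down. Swing the arm by pushing or pinching the knob; the knob is fast on the arm, so pinching fingers must turn with it.
- lever (a joint): Angle of the clamp arm, rad. 0: it points along the seat's +y, parked behind the seat; it swings anticlockwise seen from above; at 1.57 it points along the seat's -x, over the knife; stop at 1.6. Stiff: about 4 N at the knob, a few N more as the shoe rides about 1 mm up onto the end of the knife and presses it down with about 6 N. It stays where it is left.
- jar: White plastic sample jar, 52 mm in diameter, 70 mm high, beyond the work. Origin under its centre. Leave it alone.
- screwdriver: Screwdriver with black handle, 190 mm long, lying on the left of the bench. Leave it alone.
- dish: White ceramic dish, 90 mm in diameter, 30 mm high, on the right of the bench. Origin under its centre. Leave it alone.
Not all that is in view belongs to the job. What is meant by the part that bears seat is not yellow, and is the smaller of those in its own colour. There is more than one size of the part that bears knife_mid; the job needs the smaller.

How it is judged:
By the outcome, as a careful person would: the job done as asked, in the order asked, and still so for the second after the job is handed in, with the robot touching nothing.
It also fails if it takes over 72 s, if anything falls off the work surface, if the arm or the gripper's body presses on something with over 40 N, if the wrist force passes 120 N, or if a joint passes its speed limit or range.

## Working session

There is one attempt and no reset: what is moved stays moved. The work goes in short steps, Python scripts to look and compute and a shell command to move; the robot and the scene stay as the last step left them, time stands still between calls to the robot, and variables do not carry over. Pictures are saved under pics/ and viewed, and the job is handed in when it is done.

```bash
ls; mkdir -p pics
python3 - <<'E'
from rig import *
import cv2
print(state())
for n in ("scene","top","wrist"):
    c=get_calibration(n); print(n,c)
    cv2.imwrite(f"pics/{n}0.png",capture(n))
E
```

```text
pics
{'time_s': 0.0, 'joint_positions': array([-7.40107188e+01,  1.77037959e+01,  9.36917896e+01, -6.39674639e-04,
        6.87388515e+01, -3.99299750e+00]), 'joint_vel': array([ 0.0537282 ,  0.1106963 ,  0.02381166,  0.11947336,  0.05322592,
       -0.16846122]), 'effort': array([ 7.64666565e-04, -4.15249443e+01, -2.76662958e+01, -6.36628192e-05,
        1.01619496e-02, -4.73183039e-07]), 'ee_pos': array([ 213.30546266, -586.50402205,  203.53601297]), 'tcp_rot': array([[ 9.39797023e-01,  3.41732533e-01, -6.56326347e-04],
       [ 3.41733129e-01, -9.39794336e-01,  2.25272725e-03],
       [ 1.53018406e-04, -2.34139482e-03, -9.99997247e-01]]), 'contact_force': array([ 0.57200134, -0.18221189,  0.15799842]), 'torque': array([-0.00394053,  0.06602904,  0.01866162]), 'gripper_width': 1.0006411896539653}
scene {'fovy': 51.186463342744574, 'cx': 282.0338278395005, 'cy': 206.4173717463992, 'cam_to_world': array([[ 3.84119248e-01,  6.87966215e-01, -6.15755545e-01,
         1.11096767e+03],
       [ 9.23205508e-01, -2.77526782e-01,  2.65839191e-01,
        -2.53634012e+02],
       [ 1.19997277
[... 338 characters left out ...]

       [-9.99967832e-01,  7.93597476e-03,  1.16378060e-03,
         6.04924147e+00],
       [-2.48471063e-03, -1.68536466e-01, -9.85692288e-01,
         1.20535222e+03],
       [ 0.00000000e+00,  0.00000000e+00,  0.00000000e+00,
         1.00000000e+00]])}
wrist {'fovy': 68.15698460491802, 'cx': 281.4418859894341, 'cy': 211.31066969702172, 'cam_to_world': array([[ 3.41179478e-01, -8.89386012e-01, -3.04284549e-01,
         2.91229754e+02],
       [-9.39992497e-01, -3.23932351e-01, -1.07153804e-01,
        -5.58479757e+02],
       [-3.26651468e-03,  3.22583872e-01, -9.46535248e-01,
         3.73472933e+02],
       [ 0.00000000e+00,  0.00000000e+00,  0.00000000e+00,
         1.00000000e+00]])}
```

View pics/scene0.png

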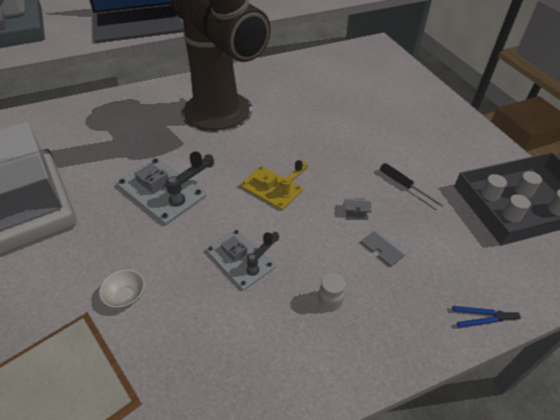

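View pics/top0.png

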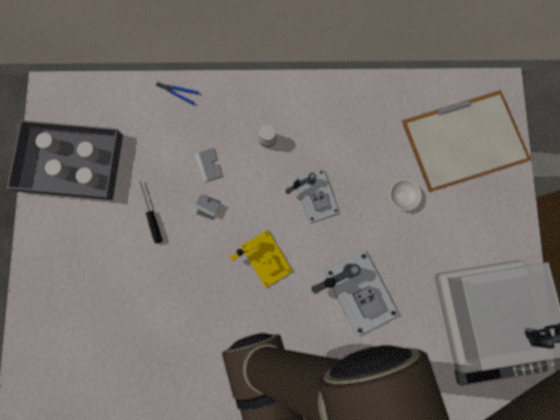

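View pics/wrist0.png

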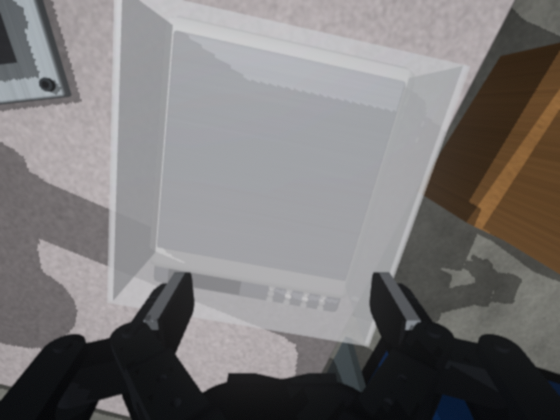

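The scene picture shows two silver knives, one on a rest (357,207) and a larger one on the bench (382,248). It also shows a large and a small aluminium carrier, the small one at (242,257), and a yellow one. I'll zoom in and localise.

```bash
cat > h.py <<'E'
from rig import *
import numpy as np, cv2
def ray(c,u,v,H=420):
    f=H/2/np.tan(np.radians(c['fovy']/2)); M=np.array(c['cam_to_world'])
    d=M[:3,:3]@np.array([(u-c['cx'])/f,(v-c['cy'])/f,1]); return M[:3,3],d
def at_z(c,u,v,z):
    o,d=ray(c,u,v); return o+d*(z-o[2])/d[2]
def proj(c,P):
    f=210/np.tan(np.radians(c['fovy']/2)); M=np.array(c['cam_to_world'])
    p=M[:3,:3].T@(np.array(P,float)-M[:3,3]); return np.array([c['cx']+f*p[0]/p[2],c['cy']+f*p[1]/p[2]])
def crop(img,u,v,w,h,s,name):
    a=img[max(0,v-h//2):v+h//2,max(0,u-w//2):u+w//2]
    cv2.imwrite(name,cv2.resize(a,None,fx=s,fy=s,interpolation=cv2.INTER_CUBIC))
E
python3 - <<'E'
from h import *
t=cv2.imread('pics/top0.png');s=cv2.imread('pics/scene0.png')
crop(t,260,180,160,120,5,'pics/tc.png')
crop(s,310,230,240,120,3.3,'pics/sc.png')
E
```

```text
(no output)
```

View pics/tc.png

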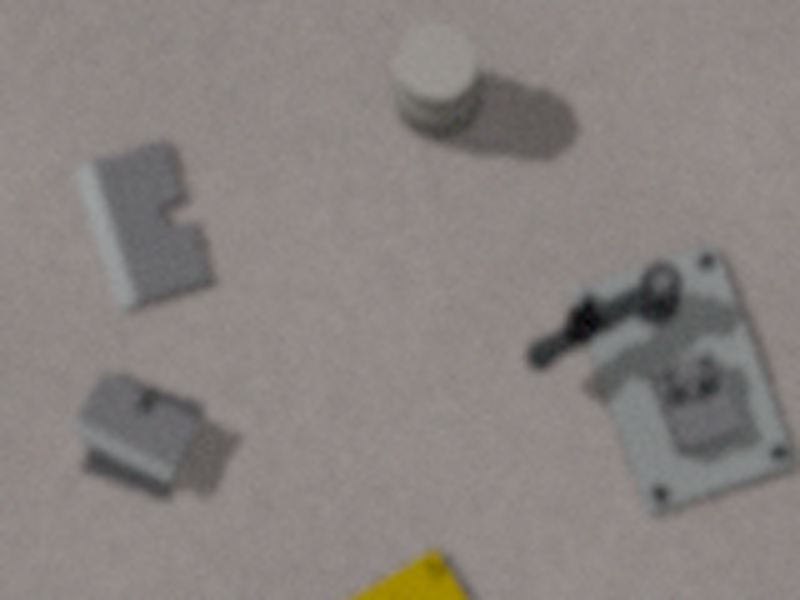

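View pics/sc.png

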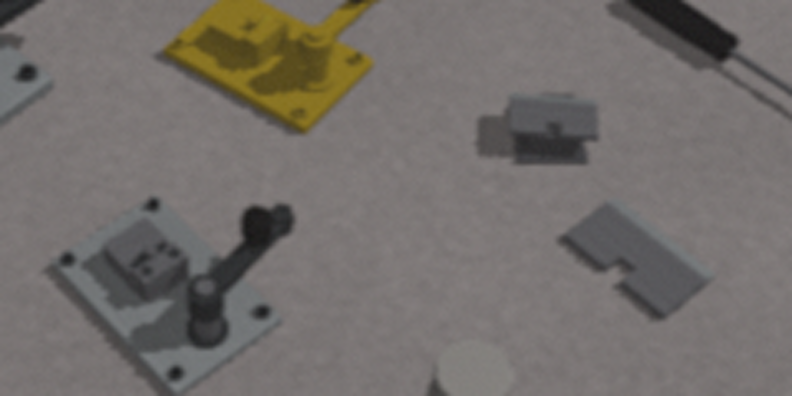

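Run:
```python
from h import *
c=get_calibration('top')
T=lambda x,y,z:at_z(c,180+x/5,120+y/5,z).round(1)
print('knife corners',[T(*p,27) for p in((110,373),(205,412),(178,480),(80,425))])
print('plate corners',[T(*p,5) for p in((655,515),(795,468),(715,245))])
print('screws',[T(*p,8) for p in((708,262),(780,454),(660,494))])
print('hub',T(660,285,55)); print('knob',T(585,318,65)); print('jar',T(435,62,70))
print('big knife',[T(*p,5) for p in((88,165),(172,145),(213,285),(130,305))])
s=get_calibration('scene'); S=lambda x,y,z:at_z(s,190+x/3.3,170+y/3.3,z).round(1)
print('plate S',[S(*p,5) for p in((50,268),(152,200),(280,318),(180,394))])
print('knife S',[S(*p,27) for p in((512,96),(598,100),(596,137),(508,133))])
```

```text
knife corners [array([556.3, 209.7,  27. ]), array([533.5, 155.6,  27. ]), array([494.8, 170.2,  27. ]), array([526.6, 225.9,  27. ])]
plate corners [array([475.9, -98.7,   5. ]), array([ 502.3, -179.3,    5. ]), array([ 634.1, -137.2,    5. ])]
screws [array([ 623.2, -132.5,    8. ]), array([ 510. , -170.6,    8. ]), array([ 487.5, -101.6,    8. ])]
hub [ 597.9 -100.    55. ]
knob [577.1 -57.5  65. ]
jar [723.3  24.2  70. ]
big knife [array([685.6, 228.9,   5. ]), array([697.3, 179.9,   5. ]), array([612.6, 154.7,   5. ]), array([601.1, 202.7,   5. ])]
plate S [array([ 510.4, -179.5,    5. ]), array([480.1, -96.7,   5. ]), array([606.7, -50.4,   5. ]), array([ 636.4, -130.6,    5. ])]
knife S [array([503.4, 174.8,  27. ]), array([530.6, 231.6,  27. ]), array([561.6, 211.7,  27. ]), array([534.6, 155. ,  27. ])]
```

```bash
python3 -m creep '[[3,-2.2,0,0,0,0],[6,-4.4,0,0,0,0],[9,-6.7,0,0,0,0],[12,-9,0,0,0,0],[15,-11.1,0,0,0,0],[18,-13.4,0,0,0,0],[21,-15.6,0,0,0,0],[24,-17.8,0,0,0,0],[27,-20,0,0,0,0],[30,-22.2,0,0,0,0]]' 1; python3 -m creep '[[3,-2.2,2,0,0,0],[6,-4.4,4,0,0,0],[9,-6.7,6,0,0,0],[12,-9,8,0,0,0],[14,-10.4,9.5,0,0,0],[14,-10.4,9.5,0,0,0],[14,-10.4,9.5,0,0,0]]'
python3 - <<'E'
from h import *
import json,pickle
s=state();c=get_calibration('wrist');im=capture('wrist');print(s['time_s'],s['ee_pos'],c)
pickle.dump(c,open('w1.pkl','wb'));cv2.imwrite('pics/w1.png',im)
E
```

```text
time_s: 0.98
ee_pos: [420.1, -274.4, 204.6]
tcp_rot: [[0.94, 0.342, -0.0], [0.342, -0.94, 0.0], [-0.0, -0.0, -1.0]]
contact_force: [0.1, 0.8, 1.1]
gripper_width: 1.0
time_s: 1.57
ee_pos: [514.8, -129.0, 108.2]
tcp_rot: [[0.939, 0.345, -0.004], [0.345, -0.939, 0.001], [-0.003, -0.002, -1.0]]
contact_force: [-1.0, 0.2, 0.4]
gripper_width: 1.0
1.5667 [ 514.78267321 -128.99809407  108.18440907] {'fovy': 68.15698460491802, 'cx': 281.4418859894341, 'cy': 211.31066969702172, 'cam_to_world': array([[ 3.44362535e-01, -8.87323993e-01, -3.06709270e-01,
         5.93067037e+02],
       [-9.38831381e-01, -3.26570868e-01, -1.09302818e-01,
        -1.00412498e+02],
       [-3.17529965e-03,  3.25588083e-01, -9.45506382e-01,
         2.77754164e+02],
       [ 0.00000000e+00,  0.00000000e+00,  0.00000000e+00,
         1.00000000e+00]])}
```

View pics/w1.png

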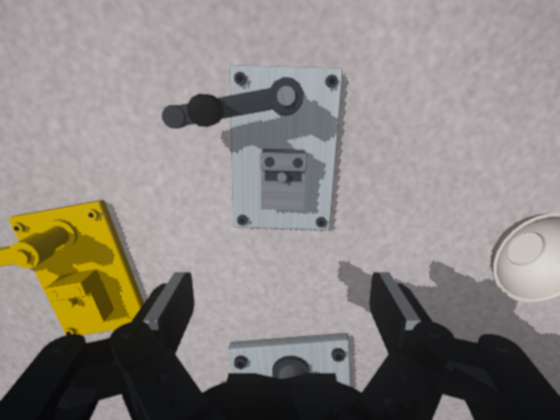

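The wrist view shows the small carrier with its seat at (285,190), the pin around (282,178), the hub at (286,96), and the knob at (205,109). I'll zoom in.

Run:
```python
from h import *
t=cv2.imread('pics/w1.png')
crop(t,284,180,70,80,7,'pics/w1c.png')
crop(t,260,145,220,180,3.6,'pics/w1d.png')
```

```text
(no output)
```

View pics/w1c.png

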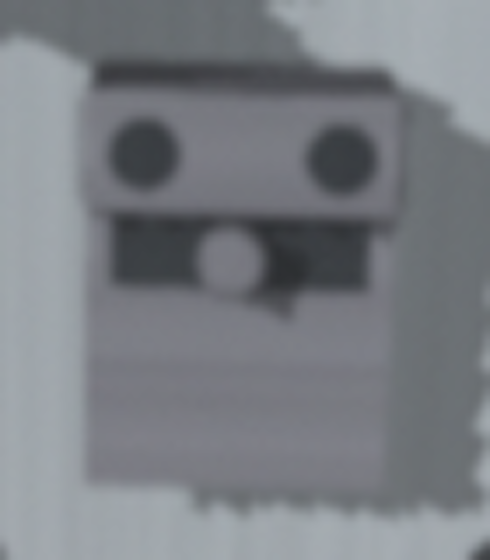

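View pics/w1d.png

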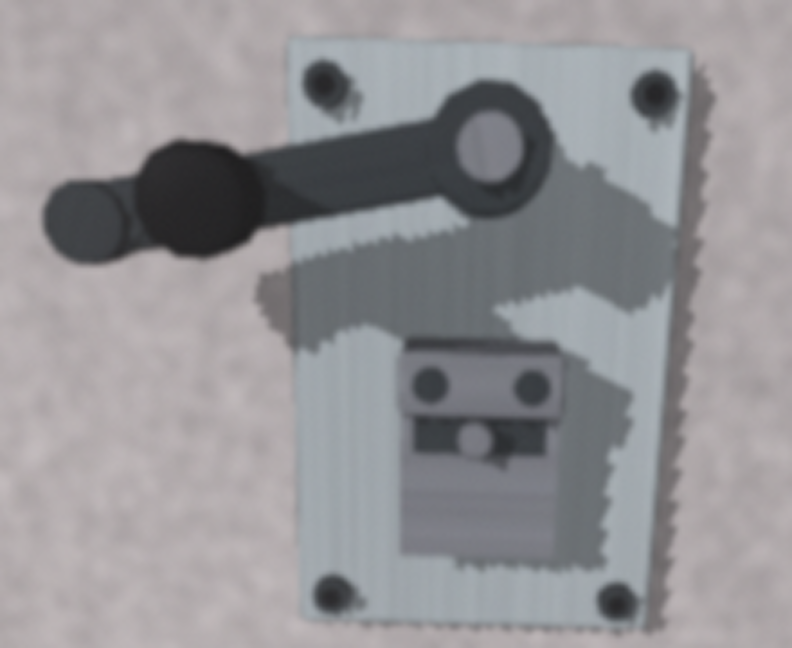

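Run:
```python
from h import *
import pickle
c=pickle.load(open('w1.pkl','rb'))
D=lambda x,y,z:at_z(c,150+(x+.5)/3.6-.5,55+(y+.5)/3.6-.5,z)
C=lambda x,y,z:at_z(c,249+(x+.5)/7-.5,140+(y+.5)/7-.5,z)
n=np.linalg.norm
for z in(0,6,8,10,12):
    a,b,e,d=[D(*p,z) for p in((290,38),(692,50),(645,630),(303,620))]
    print('plate',z,n(a-b),n(e-d),n(a-d),n(b-e),((a+b+d+e)/4).round(1),[round(np.degrees(np.arctan2(*(q)[1::-1])),1) for q in (a-d,b-e)])
for z in (26,28,30,32):
    a,b=C(88,480,z),C(387,485,z); sl,sr=C(112,255,z),C(368,255,z)
    print('seat',z,n(a-b),((a+b)/2).round(1),'slot mid',((sl+sr)/2).round(1),n(sl-sr))
    a,b=C(93,212,z+6),C(400,220,z+6); print('shoulder',n(a-b),((a+b)/2).round(1),'dir',np.degrees(np.arctan2(*(b-a)[1::-1]))+90)
    print('pin',C(232,260,z+8).round(1))
for z in (55,60,65,70): print('hub',z,D(490,147,z-8).round(1),'knob',D(200,198,z+11).round(1), 'd',n(D(490,147,z-7)[:2]-D(200,198,z+11)[:2]))
```

```text
plate 0 91.11914483441544 91.66622333835214 141.81666986570193 142.06287845364307 [ 554.  -115.8    0. ] [np.float64(18.5), np.float64(18.7)]
plate 6 89.15080398025695 89.68606458388642 138.75316937297185 138.99405940329083 [ 554.8 -115.4    6. ] [np.float64(18.5), np.float64(18.7)]
plate 8 88.4946903622041 89.0260116657312 137.73200254206185 137.97111971984003 [ 555.1 -115.3    8. ] [np.float64(18.5), np.float64(18.7)]
plate 10 87.83857674415124 88.36595874757593 136.71083571115182 136.94818003638926 [ 555.4 -115.2   10. ] [np.float64(18.5), np.float64(18.7)]
plate 12 87.18246312609848 87.7059058294207 135.68966888024175 135.92524035293857 [ 555.7 -115.1   12. ] [np.float64(18.5), np.float64(18.7)]
seat 26 36.52957027398258 [ 514.1 -129.5   26. ] slot mid [ 540.7 -120.    26. ] 30.186139449091197
shoulder 35.14133676435101 [ 546.5 -118.7   32. ] dir 18.669811041223227
pin [ 541.5 -118.7   34. ]
seat 28 36.2393699479987 [ 514.7 -129.3   28. ] slot mid [ 541.2 -119.8   28. ] 29.94633297333427
shoulder 34.85534904272446 [ 546.9 -118.5   34. ] dir 18.6698110412232
pin [ 542.  -118.6   36. ]
seat 30 35.94916962201488 [ 515.4 -129.    30. ] slot mid [ 541.6 -119.7   30. ] 29.706526497577315
shoulder 34.56936132109793 [ 547.3 -118.4   36. ] dir 18.66981104122317
pin [ 542.4 -118.4   38. ]
seat 32 35.658969296031024 [ 516.  -128.8   32. ] slot mid [ 542.  -119.5   32. ] 29.466720021820347
shoulder 34.283373599471446 [ 547.6 -118.2   38. ] dir 18.669811041223326
pin [ 542.8 -118.3   40. ]
hub 55 [ 599.4 -100.5   47. ] knob [572.8 -54.4  66. ] d 53.18183532289649
hub 60 [ 599.2 -100.5   52. ] knob [573.3 -55.5  71. ] d 51.932059421790775
hub 65 [ 599.1 -100.5   57. ] knob [573.7 -56.6  76. ] d 50.68228553322634
hub 70 [ 599.  -100.5   62. ] knob [574.2 -57.7  81. ] d 49.432513809848885
```

```bash
python3 -m creep '[[1,-3,-1,0,0,4],[2.2,-6.5,-1,0,0,10],[3.4,-10,-1,0,0,16],[4.6,-13.5,-1,0,0,22],[5.8,-17,-1,0,0,28],[7,-20.5,-1,0,0,34],[8.2,-24,-1,0,0,40],[9.4,-27.5,-0.5,0,0,44],[10.8,-31.4,0,0,0,44],[10.8,-31.4,0,0,0,44]]';python3 -m creep '[[0,0,0,0,0,0],[0,0,0,0,0,0]]'
python3 - <<'E'
from h import *
import pickle
s=state();c=get_calibration('wrist');im=capture('wrist');print(s['time_s'],s['ee_pos'])
pickle.dump(c,open('w2.pkl','wb'));cv2.imwrite('pics/w2.png',im)
E
```

```text
time_s: 2.45
ee_pos: [510.6, 206.2, 110.9]
tcp_rot: [[0.915, -0.404, 0.003], [-0.404, -0.915, 0.004], [0.001, -0.005, -1.0]]
contact_force: [-0.5, -0.3, 0.9]
gripper_width: 0.997
time_s: 2.62
ee_pos: [510.5, 200.1, 110.6]
tcp_rot: [[0.913, -0.407, 0.001], [-0.407, -0.913, -0.001], [0.001, 0.0, -1.0]]
contact_force: [0.2, -1.0, 0.2]
gripper_width: 1.002
2.6167 [510.46043699 200.14916343 110.55104992]
```

View pics/w2.png

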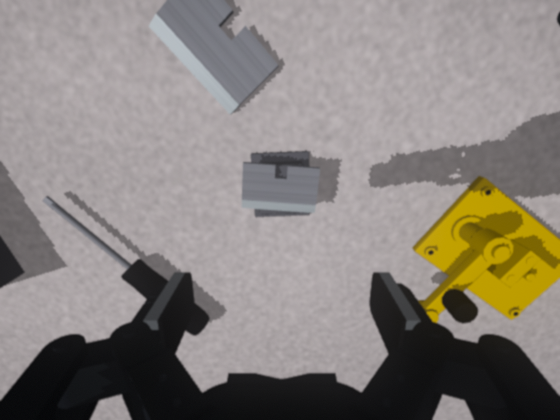

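Run:
```python
from h import *
t=cv2.imread('pics/w2.png')
crop(t,282,185,110,80,7,'pics/w2c.png')
```

```text
(no output)
```

View pics/w2c.png

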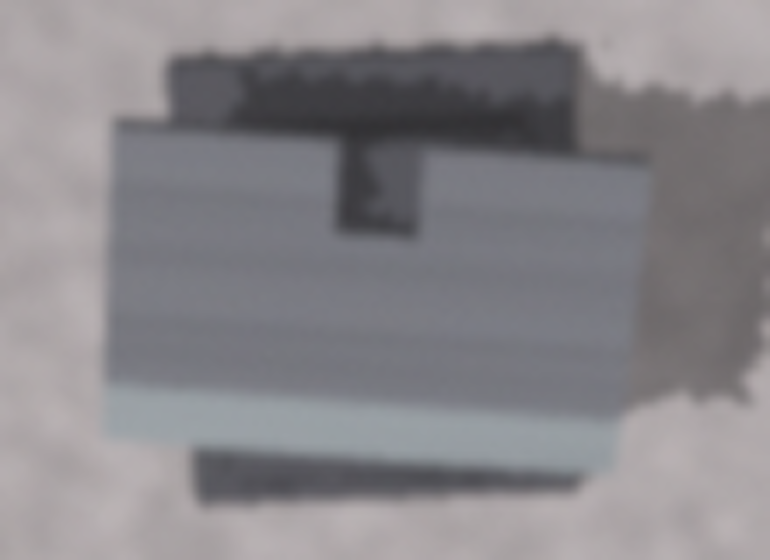

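Run:
```python
from h import *
import pickle
c=pickle.load(open('w2.pkl','rb'))
D=lambda x,y,z:at_z(c,227+(x+.5)/7-.5,145+(y+.5)/7-.5,z)
n=np.linalg.norm
for z in (25,29):
    a,b=D(115,120,z),D(650,157,z); e,f=D(104,440,z-3),D(612,472,z-3)
    g,h=D(107,384,z),D(618,417,z)
    N=D(381,138,z)
    print(z,n(a-b),n(e-f),n(g-h),n(a-g),n(b-h))
    ang=[np.degrees(np.arctan2(*(p-q)[1::-1]))-90 for p,q in((a,b),(e,f),(g,h))];print('yaw',ang)
    yaw=np.radians(np.mean(ang)); X=np.array([np.cos(yaw),np.sin(yaw)])
    print('mid',((a+b)/2)[:2]-20*X, ((g+h)/2)[:2]-(-12)*X-0,'notch',N[:2]-20*X, 'corners',a,b)
```

```text
25 63.34259505062066 63.846163147091296 62.93850322611706 32.510111793016485 32.38465789987923
yaw [np.float64(-28.04311598500295), np.float64(-27.863189910936747), np.float64(-27.92631102007632)]
mid [526.31785719 194.80966664] [526.05770256 195.26992411] notch [526.48391685 195.02164255] corners [558.87575681 213.39033505  25.        ] [529.09613129 157.48453703  25.        ]
29 62.35082293258196 62.858109198012336 61.953058082910225 32.001092192463766 31.877602564813575
yaw [np.float64(-28.043115985002885), np.float64(-27.863189910936647), np.float64(-27.926311020076348)]
mid [526.97316678 194.51174972] [527.15969987 194.73001114] notch [527.1366264  194.72040666] corners [559.29793258 212.65475203  29.        ] [529.9845747 157.6242862  29.       ]
```

```bash
python3 -m creep '[[0.6,0,1.5,0,0,1.5],[1.2,-0.1,3,0,0,3],[1.65,-0.2,4.5,0,0,4],[1.65,-0.2,5.5,0,0,4],[1.65,-0.2,6,0,0,4],[1.65,-0.2,6,0,0,4],[1.65,-0.2,6,0,0,4]]'
python3 - <<'E'
from h import *
import pickle
s=state();c=get_calibration('wrist');im=capture('wrist');print(s['time_s'],s['ee_pos'])
pickle.dump(c,open('w3.pkl','wb'));cv2.imwrite('pics/w3.png',im)
E
```

```text
time_s: 3.25
ee_pos: [525.7, 195.8, 49.9]
tcp_rot: [[0.882, -0.47, -0.0], [-0.47, -0.882, -0.0], [-0.0, 0.0, -1.0]]
contact_force: [0.5, 0.2, 0.7]
gripper_width: 1.002
3.25 [525.67837675 195.75972744  49.93772423]
```

View pics/w3.png

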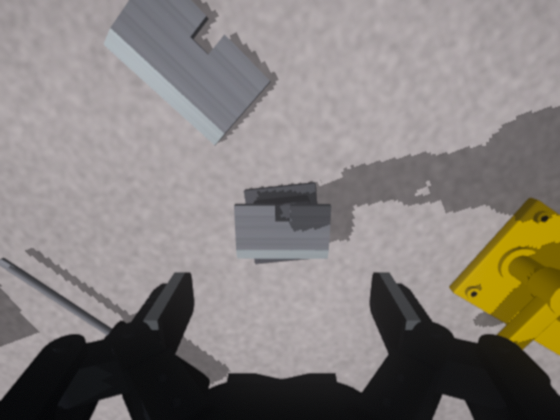

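Run:
```python
from h import *
import pickle
c=pickle.load(open('w3.pkl','rb'))
im=cv2.imread('pics/w3.png'); crop(im,283,230,120,80,6.5,'pics/w3c.png')
for p in ((237,204),(330,205),(236,250),(329,250)): print(at_z(c,*p,25))
a=[at_z(c,*p,25) for p in ((237,204),(330,205),(236,250),(329,250))]
y=np.radians(-28);X=np.array([np.cos(y),np.sin(y)]);print(((a[0]+a[1])/2)[:2]-20*X,((a[2]+a[3])/2)[:2]+12*X)
```

```text
[558.24614271 211.55077931  25.        ]
[528.8222433  157.88961599  25.        ]
[529.83763918 229.25933707  25.        ]
[499.51801882 172.44342304  25.        ]
[525.87524115 194.10962891] [525.27320012 195.2177213 ]
```

View pics/w3c.png

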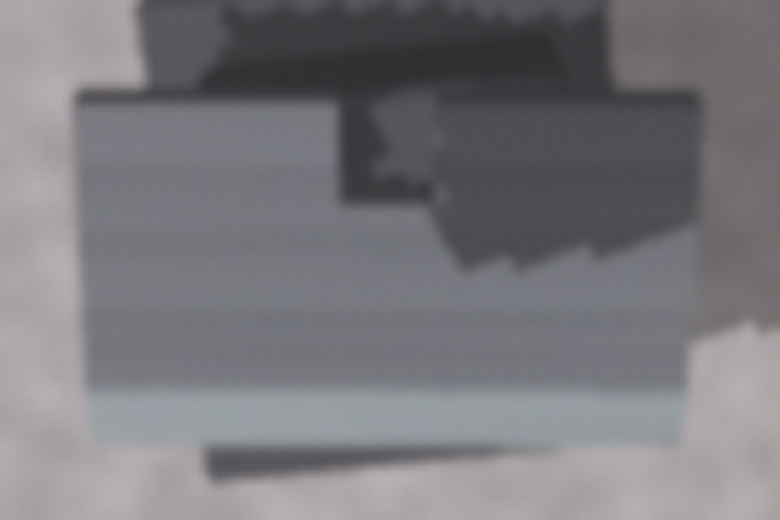

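```bash
python3 -m creep '[[0,0.05,1,0,0,0],[0,0.05,2,0,0,0],[0,0.05,3,0,0,0],[0,0.05,3.6,0,0,0],[0,0.05,4.1,0,0,0],[0,0.05,4.4,0,0,0],[0,0.05,4.4,0,0,0]]'
python3 -m creep '[[0,0,0,0,0,0],[0,0,0,0,0,0],[0,0,0,0,0,0],[0,0,0,0,0,0],[0,0,0,0,0,0],[0,0,0,0,0,0]]' 0.72 30
python3 - <<'E'
from h import *
im=capture('wrist');cv2.imwrite('pics/w4.png',im);print(state()['ee_pos'],state()['gripper_width'])
E
```

```text
time_s: 3.88
ee_pos: [524.7, 195.9, 4.6]
tcp_rot: [[0.883, -0.47, -0.002], [-0.47, -0.883, -0.001], [-0.001, 0.001, -1.0]]
contact_force: [0.4, 0.0, 0.2]
gripper_width: 1.002
time_s: 4.38
ee_pos: [525.7, 196.1, 6.1]
tcp_rot: [[0.883, -0.47, 0.001], [-0.47, -0.883, 0.0], [0.0, -0.0, -1.0]]
contact_force: [-1.2, -0.1, -0.1]
gripper_width: 0.723
[525.66149197 196.07348638   6.00457552] 0.7218801915029295
```

View pics/w4.png

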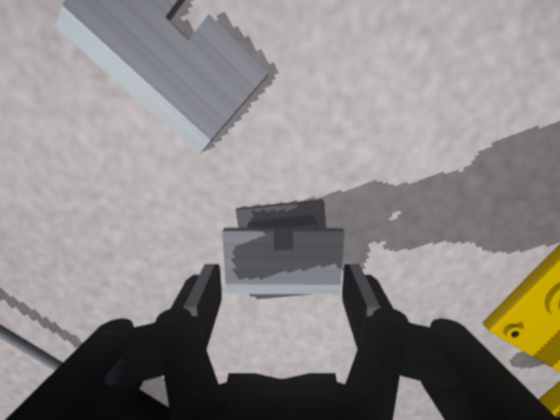

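Run:
```python
from h import *
im=cv2.imread('pics/w4.png'); crop(im,282,285,200,130,4,'pics/w4c.png')
c=get_calibration('wrist');s=state();R=np.array(s['tcp_rot']);p=s['ee_pos']
for x in (11,-11):
  for yy in (-32,32):
    print(x,yy,[(z,proj(c,p+R@np.array([x,yy,-z])).round(0)) for z in (0,6,10,14,18,25,40)])
```

```text
11 -32 [(0, array([227., 233.])), (6, array([226., 237.])), (10, array([225., 240.])), (14, array([223., 243.])), (18, array([222., 246.])), (25, array([219., 252.])), (40, array([213., 266.]))]
11 32 [(0, array([336., 233.])), (6, array([337., 237.])), (10, array([338., 240.])), (14, array([340., 243.])), (18, array([341., 246.])), (25, array([343., 252.])), (40, array([349., 266.]))]
-11 -32 [(0, array([230., 266.])), (6, array([228., 271.])), (10, array([227., 275.])), (14, array([226., 278.])), (18, array([224., 282.])), (25, array([222., 289.])), (40, array([217., 306.]))]
-11 32 [(0, array([334., 266.])), (6, array([335., 271.])), (10, array([336., 275.])), (14, array([337., 278.])), (18, array([339., 282.])), (25, array([341., 289.])), (40, array([346., 306.]))]
```

View pics/w4c.png

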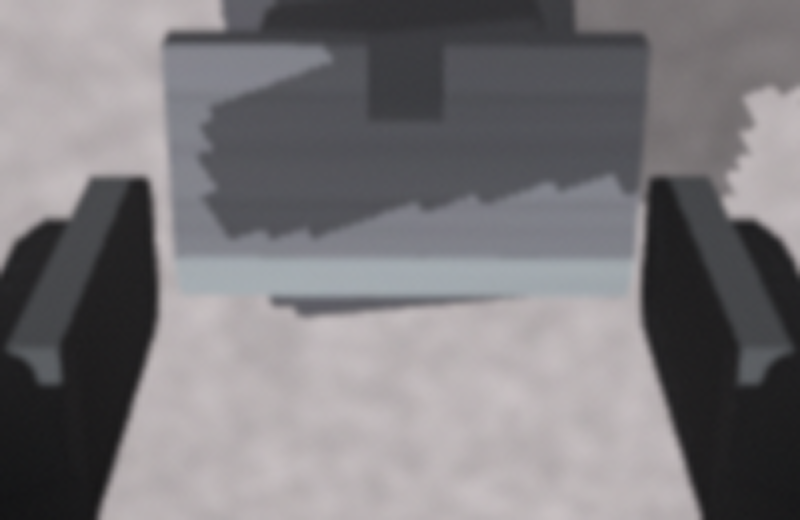

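Run:
```python
from h import *
im=capture('scene');cv2.imwrite('pics/s4.png',im)
crop(im,355,195,130,100,6,'pics/s4c.png')
c=get_calibration('scene');s=state();R=np.array(s['tcp_rot']);p=s['ee_pos']
for q in((11,-32,0),(11,32,0),(11,32,-7),(11,-32,-7),(11,-32,-40),(11,32,-40)):
  uv=proj(c,p+R@np.array(q,float)); print(q,((uv-[290,145])*6).round())
```

```text
(11, -32, 0) [477. 409.]
(11, 32, 0) [318. 397.]
(11, 32, -7) [320. 385.]
(11, -32, -7) [480. 398.]
(11, -32, -40) [493. 342.]
(11, 32, -40) [329. 329.]
```

View pics/s4c.png

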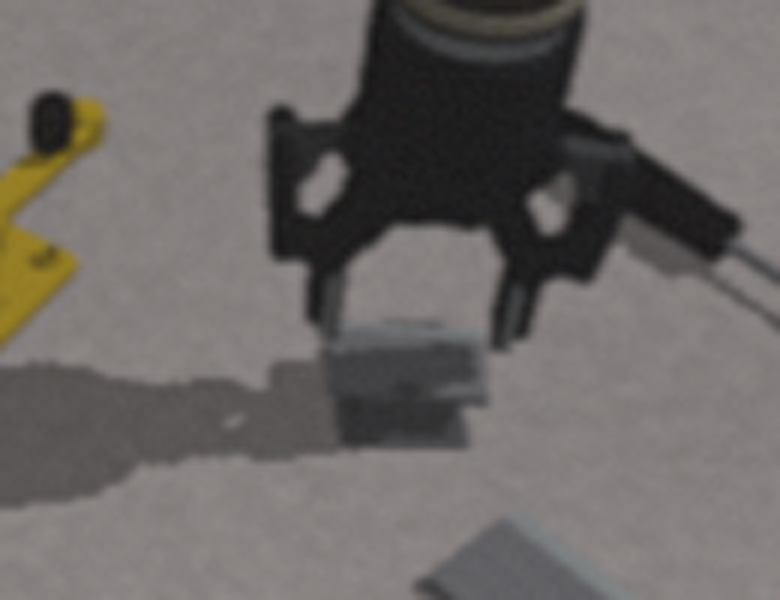

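```bash
cat >> h.py <<'E'
def tri(c1,p1,c2,p2):
    o1,d1=ray(c1,*p1);o2,d2=ray(c2,*p2);d1/=np.linalg.norm(d1);d2/=np.linalg.norm(d2)
    A=np.array([d1,-d2]).T;t=np.linalg.lstsq(A,o2-o1,rcond=None)[0]
    a=o1+t[0]*d1;b=o2+t[1]*d2;return (a+b)/2,np.linalg.norm(a-b)
E
python3 - <<'E'
from h import *
w=get_calibration('wrist');sc=get_calibration('scene');s=state();R=np.array(s['tcp_rot']);p=s['ee_pos']
for a,b in(((219.5,264.5),(290+498/6,145+347/6)),((343.5,264.5),(290+340/6,145+335/6)),((343.5,264.5),(290+327/6,145+330/6)),((206,264.5),(290+522/6,145+340/6))):
  q,e=tri(w,a,sc,b);print(q,e,R.T@(q-p))
print(w['cam_to_world'][:3,3],R.T@(w['cam_to_world'][:3,3]-p))
E
```

```text
[548.16388751 221.21699957  39.46713365] 4.434993702636121 [  8.12301827 -32.83473364 -33.52817003]
[523.52585969 164.96424545  45.92887905] 1.8282441986789926 [ 12.79839614  28.3976747  -40.00056713]
[517.83387328 164.58393361  40.59046778] 2.85074744861514 [  7.95124115  31.40822078 -34.66355653]
[553.93588047 225.40295023  46.65590889] 7.778426131568201 [ 11.25342562 -39.24282596 -40.71520544]
[598.58953222 157.03428108 175.75828164] [ 8.28121126e+01  1.12824867e-01 -1.69812584e+02]
```

```bash
python3 -m creep '[[0,0,0,0,0,0],[0,0,0,0,0,0],[0,0,0,0,0,0]]' 0.62 20
python3 - <<'E'
from h import *
im=capture('wrist');cv2.imwrite('pics/w5.png',im);print(state()['gripper_width'],state()['time_s'])
crop(im,282,285,200,130,4,'pics/w5c.png')
E
```

```text
time_s: 4.73
ee_pos: [525.5, 196.0, 5.8]
tcp_rot: [[0.883, -0.47, -0.0], [-0.47, -0.883, 0.0], [-0.0, 0.0, -1.0]]
contact_force: [0.4, -0.3, -0.0]
gripper_width: 0.624
0.6148894497699529 4.7833
```

View pics/w5c.png

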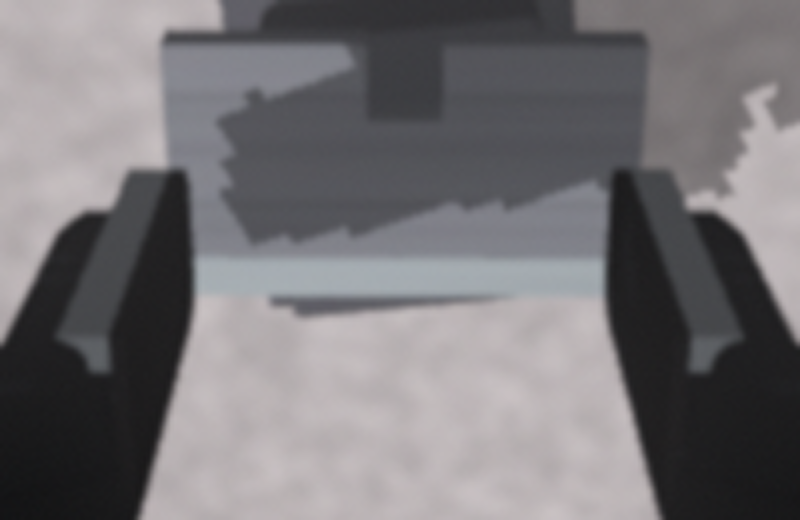

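The fingers passed over the knife's ends, so the real fingertips sit about 35 mm above the reported TCP. I'll open and go lower in steps, checking with the cameras.

```bash
python3 -m creep '[[0,0,0,0,0,0],[0,0,0,0,0,0],[0,0,0,0,0,0],[0,0,0,0,0,0]]' 0.95 20;python3 -m creep '[[0,0,0.4,0,0,0],[0,0,0.8,0,0,0],[0,0,1.2,0,0,0],[0,0,1.5,0,0,0],[0,0,1.5,0,0,0]]'
python3 - <<'E'
from h import *
im=capture('wrist');cv2.imwrite('pics/w6.png',im);print(state()['gripper_width'],state()['time_s'])
crop(im,282,285,200,130,4,'pics/w6c.png')
im=capture('scene');cv2.imwrite('pics/s6.png',im)
crop(im,355,195,130,100,6,'pics/s6c.png')
E
```

```text
time_s: 5.12
ee_pos: [525.5, 196.1, 5.8]
tcp_rot: [[0.883, -0.47, -0.0], [-0.47, -0.883, -0.0], [-0.0, 0.0, -1.0]]
contact_force: [0.7, 0.1, 0.1]
gripper_width: 0.949
time_s: 5.53
ee_pos: [524.5, 195.7, -10.4]
tcp_rot: [[0.883, -0.47, -0.002], [-0.47, -0.883, -0.001], [-0.002, 0.001, -1.0]]
contact_force: [0.8, 0.1, 0.8]
gripper_width: 0.952
0.9510127341946568 5.5833
```

View pics/w6c.png

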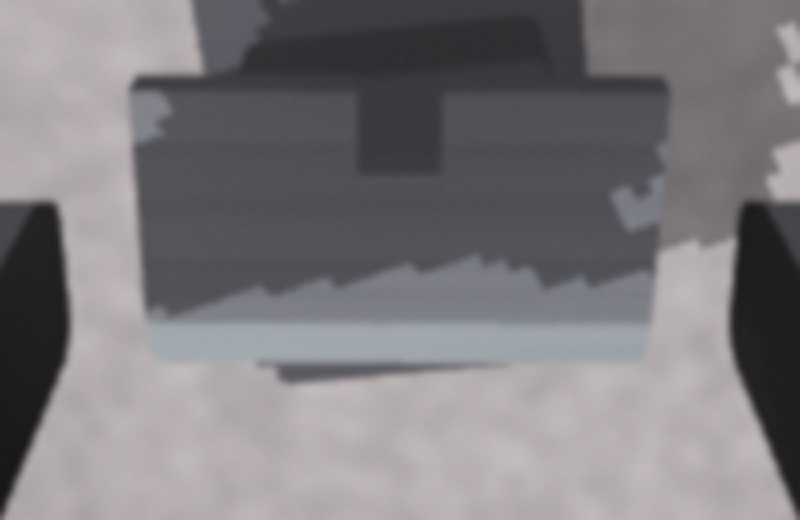

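View pics/s6c.png

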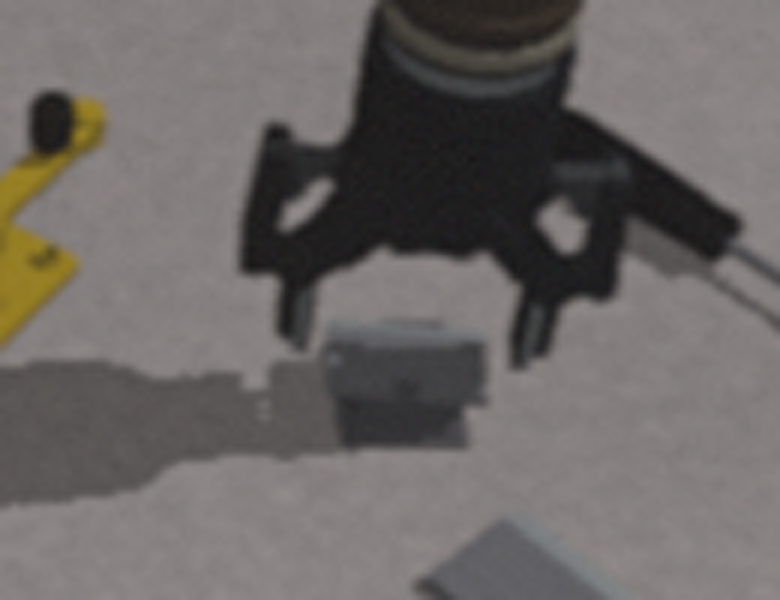

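```bash
python3 -m creep '[[0,0,0.4,0,0,0],[0,0,0.8,0,0,0],[0,0,1.2,0,0,0],[0,0,1.5,0,0,0],[0,0,1.5,0,0,0]]'
python3 - <<'E'
from h import *
im=capture('wrist');cv2.imwrite('pics/w7.png',im);print(state()['gripper_width'],state()['time_s'])
crop(im,282,285,200,130,4,'pics/w7c.png')
im=capture('scene');cv2.imwrite('pics/s7.png',im)
crop(im,355,195,130,100,6,'pics/s7c.png')
E
```

```text
time_s: 6.05
ee_pos: [524.6, 195.8, -25.2]
tcp_rot: [[0.883, -0.47, -0.002], [-0.47, -0.883, -0.001], [-0.001, 0.001, -1.0]]
contact_force: [-0.1, -0.6, -0.3]
gripper_width: 0.954
0.9483114643766246 6.1
```

View pics/w7c.png

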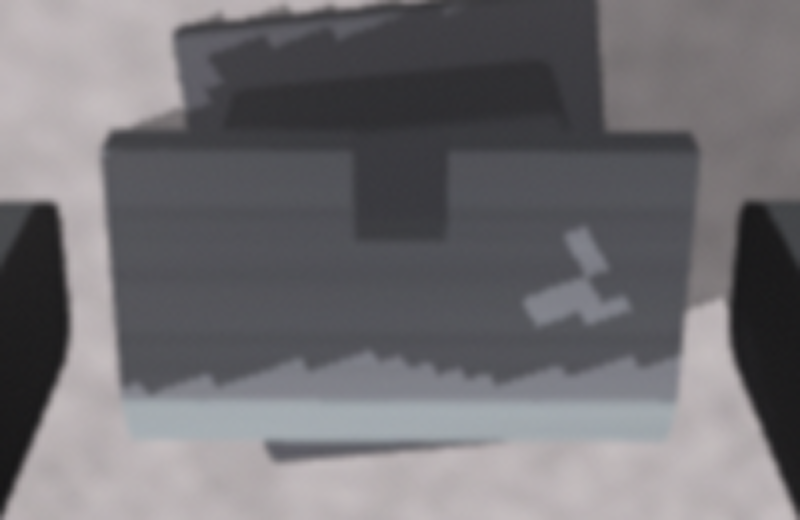

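View pics/s7c.png

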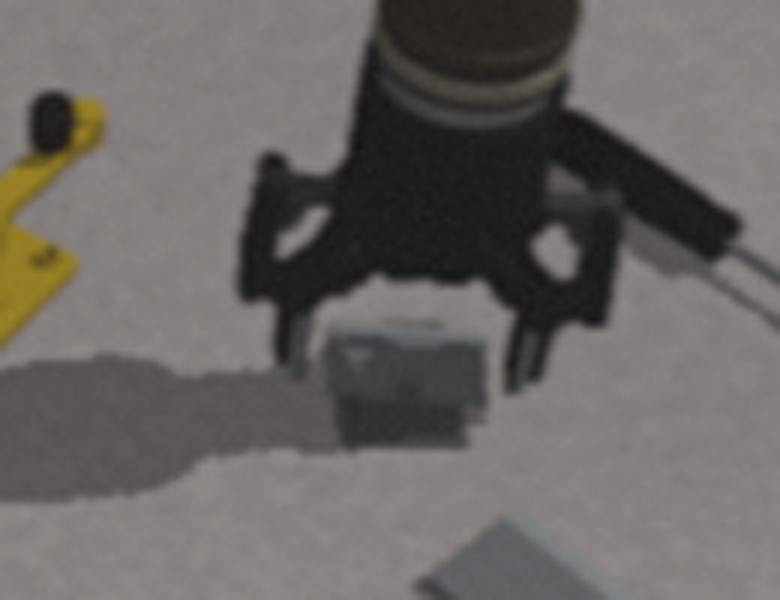

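```bash
python3 -m creep '[[0,0,0,0,0,0],[0,0,0,0,0,0],[0,0,0,0,0,0],[0,0,0,0,0,0],[0,0,0,0,0,0]]' 0.6 30
python3 - <<'E'
from h import *
im=capture('wrist');cv2.imwrite('pics/w8.png',im);print(state()['gripper_width'],state()['time_s'])
crop(im,282,285,200,130,4,'pics/w8c.png')
E
```

```text
time_s: 6.57
ee_pos: [525.8, 196.1, -23.8]
tcp_rot: [[0.883, -0.47, 0.0], [-0.47, -0.883, 0.0], [0.0, -0.0, -1.0]]
contact_force: [-0.8, 0.1, 3.2]
gripper_width: 0.737
0.734999451467932 6.6167
```

View pics/w8c.png

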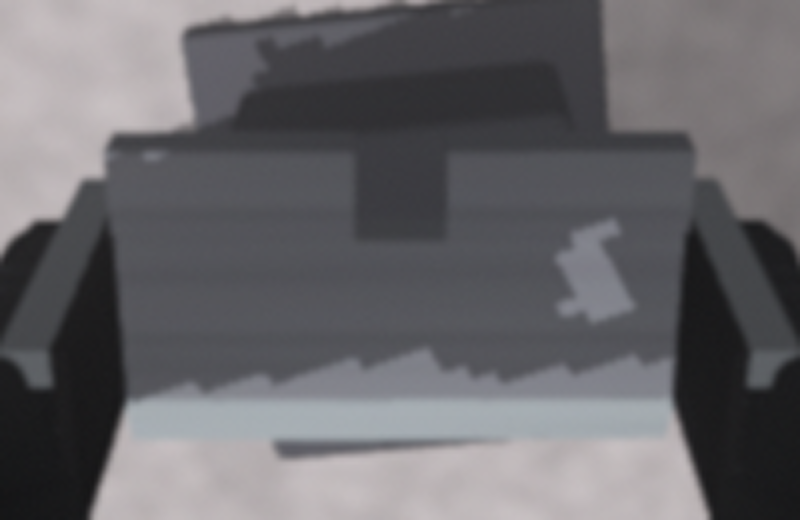

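```bash
python3 -m creep '[[0,0,-0.3,0,0,0],[0,0,-0.8,0,0,0],[0,0,-1.6,0,0,0],[0,0,-3,0,0,0],[0,0,-5,0,0,0],[0,0,-7,0,0,0],[0,0,-7.5,0,0,0],[0,0,-7.5,0,0,0]]'
python3 - <<'E'
from h import *
s=state();c=get_calibration('wrist');im=capture('wrist');cv2.imwrite('pics/w9.png',im);print(s['gripper_width'],s['time_s'],s['ee_pos'],s['contact_force'])
crop(im,282,285,200,130,4,'pics/w9c.png')
R=s['tcp_rot'];p=s['ee_pos']
import pickle;pickle.dump((c,R,p),open('w9.pkl','wb'))
E
```

```text
time_s: 7.28
ee_pos: [527.7, 196.7, 53.2]
tcp_rot: [[0.883, -0.47, 0.005], [-0.47, -0.883, 0.001], [0.004, -0.004, -1.0]]
contact_force: [0.4, 0.1, -0.6]
gripper_width: 0.735
0.7346242457867023 7.2833 [527.67220884 196.6656582   53.22693777] [ 0.36498013  0.07409699 -0.64648624]
```

View pics/w9c.png

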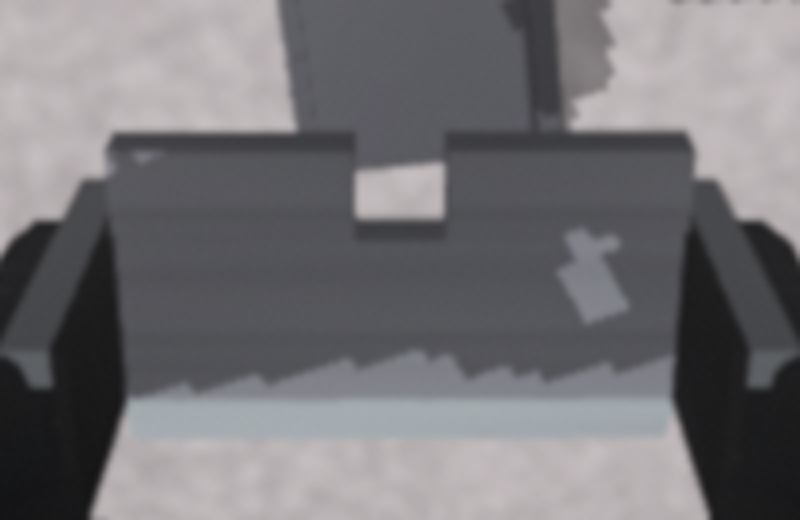

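Run:
```python
from h import *
import pickle
c,R,p=pickle.load(open('w9.pkl','rb'))
M=np.array(c['cam_to_world']);Rt=R.T@M[:3,:3];o=R.T@(M[:3,3]-p)
f=210/np.tan(np.radians(c['fovy']/2))
for zt in(-48.8,-46,-52):
  for x,y in((107,151),(692,151),(354,221-0),(445,221),(125,399),(676,399),(400,151)):
    u=182+(x+.5)/4-.5;v=220+(y+.5)/4-.5
    d=Rt@np.array([(u-c['cx'])/f,(v-c['cy'])/f,1]); print(zt,(x,y),(o+d*(zt-o[2])/d[2]).round(1))
```

```text
-48.8 (107, 151) [ 20.3 -31.7 -48.8]
-48.8 (692, 151) [ 20.3  31.8 -48.8]
-48.8 (354, 221) [ 11.7  -5.  -48.8]
-48.8 (445, 221) [ 11.7   5.1 -48.8]
-48.8 (125, 399) [-12.  -32.1 -48.8]
-48.8 (676, 399) [-12.   32.3 -48.8]
-48.8 (400, 151) [ 20.3   0.1 -48.8]
-46 (107, 151) [ 18.9 -32.5 -46. ]
-46 (692, 151) [ 18.8  32.5 -46. ]
-46 (354, 221) [ 10.   -5.1 -46. ]
-46 (445, 221) [ 10.    5.2 -46. ]
-46 (125, 399) [-14.2 -32.8 -46. ]
-46 (676, 399) [-14.2  33.1 -46. ]
-46 (400, 151) [ 18.9   0.1 -46. ]
-52 (107, 151) [ 22.  -30.9 -52. ]
-52 (692, 151) [ 21.9  30.9 -52. ]
-52 (354, 221) [ 13.6  -4.9 -52. ]
-52 (445, 221) [ 13.6   4.9 -52. ]
-52 (125, 399) [ -9.5 -31.2 -52. ]
-52 (676, 399) [ -9.5  31.5 -52. ]
-52 (400, 151) [ 22.    0.1 -52. ]
```

```bash
python3 -m creep '[[1,2,-0.5,0,0,-3],[2.4,5,-1,0,0,-8],[3.9,8.2,-1,0,0,-14],[5.4,11.4,-1,0,0,-20],[6.9,14.6,-1,0,0,-26],[8.4,17.8,-1,0,0,-32],[9.9,20.9,-1,0,0,-38],[11.4,24,-1,0,0,-43],[12.8,26.8,-1,0,0,-46],[13.7,28.7,-1,0,0,-46.6]]';python3 -m creep '[[0.3,0.1,0,0,0,0],[0.3,0.1,0,0,0,0],[0.3,0.1,0,0,0,0],[0.3,0.1,0,0,0,0]]'
python3 - <<'E'
from h import *
s=state();c=get_calibration('wrist');im=capture('wrist');cv2.imwrite('pics/w10.png',im);print(s['gripper_width'],s['time_s'],s['ee_pos'],s['contact_force'])
R=s['tcp_rot'];p=s['ee_pos'];print(np.degrees(np.arctan2(R[1,0],R[0,0])))
import pickle;pickle.dump((c,R,p),open('w10.pkl','wb'))
E
```

```text
time_s: 8.17
ee_pos: [510.2, -124.1, 59.3]
tcp_rot: [[0.948, 0.319, -0.002], [0.319, -0.948, 0.0], [-0.002, -0.001, -1.0]]
contact_force: [0.3, 0.5, -0.6]
gripper_width: 0.738
time_s: 8.5
ee_pos: [514.0, -120.3, 59.9]
tcp_rot: [[0.948, 0.32, -0.002], [0.32, -0.948, 0.001], [-0.001, -0.002, -1.0]]
contact_force: [-0.0, -0.1, -0.8]
gripper_width: 0.739
0.7389133843397029 8.5 [ 514.00752289 -120.33657146   59.90397354] [-0.03140329 -0.0572491  -0.82182865]
18.639352857942736
```

View pics/w10.png

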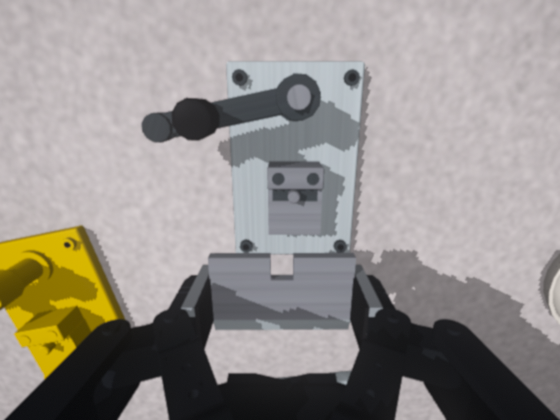

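The wrist view shows the knife held at (282,290), with its notch at (282,265) and the seat ahead at (295,205). The pin is at about (295,198). Next I'll measure the offset.

Run:
```python
from h import *
im=cv2.imread('pics/w10.png')
crop(im,296,205,80,90,7,'pics/w10c.png')
```

```text
(no output)
```

View pics/w10c.png

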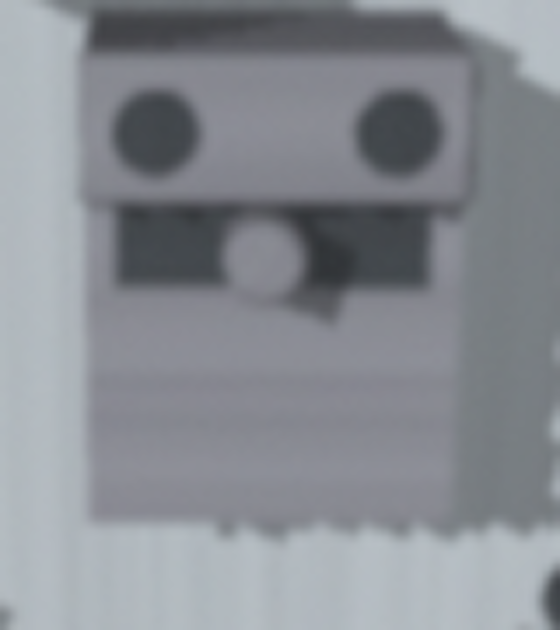

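Run:
```python
from h import *
import pickle
c,R,p=pickle.load(open('w10.pkl','rb'))
def T(x,y,z):
    q=at_z(c,256+(x+.5)/7-.5,160+(y+.5)/7-.5,z); return (R.T@(q-p)).round(2)
for zs in (26,28):
    print(zs,'pin',T(264,259,zs+8),'shoulder',T(88,205,zs+6),T(465,208,zs+6),'front',T(88,520,zs),T(448,520,zs),'slot',T(115,250,zs),T(432,250,zs),'topw', T(80,60,zs+6),T(470,60,zs+6))
```

```text
26 pin [26.28  7.34 25.85] shoulder [30.97 -9.15 27.87] [30.68 26.21 27.82] front [-3.61 -9.9  33.92] [-3.59 26.65 33.87] slot [24.88 -6.86 33.88] [24.88 23.98 33.83] topw [44.69 -9.68 27.85] [44.69 26.09 27.8 ]
28 pin [26.86  7.27 23.85] shoulder [31.49 -9.06 25.87] [31.21 25.95 25.82] front [-2.76 -9.81 31.92] [-2.74 26.39 31.87] slot [25.44 -6.79 31.88] [25.45 23.75 31.83] topw [45.08 -9.59 25.85] [45.07 25.82 25.8 ]
```

```bash
python3 -m creep '[[-0.1,0.4,1,0,0,0],[-0.1,0.72,2.5,0,0,0],[-0.1,0.72,4,0,0,0],[-0.1,0.72,5.2,0,0,0],[-0.1,0.72,6,0,0,0],[-0.1,0.72,6.3,0,0,0],[-0.1,0.72,6.5,0,0,0],[-0.1,0.72,6.5,0,0,0],[-0.1,0.72,6.5,0,0,0]]'
python3 - <<'E'
from h import *
s=state();c=get_calibration('wrist');im=capture('wrist');cv2.imwrite('pics/w11.png',im);print(s['gripper_width'],s['time_s'],s['ee_pos'],s['contact_force'])
R=s['tcp_rot'];p=s['ee_pos'];print(np.degrees(np.arctan2(R[1,0],R[0,0])))
import pickle;pickle.dump((c,R,p),open('w11.pkl','wb'))
crop(im,282,235,160,120,5,'pics/w11c.png')
im=capture('scene');cv2.imwrite('pics/s11.png',im); crop(im,245,240,130,100,6,'pics/s11c.png')
E
```

```text
time_s: 9.3
ee_pos: [516.8, -129.0, -3.8]
tcp_rot: [[0.948, 0.319, 0.001], [0.319, -0.948, -0.0], [0.001, 0.001, -1.0]]
contact_force: [0.2, -0.4, -0.7]
gripper_width: 0.736
0.7360376876448117 9.3 [ 516.75568842 -128.9604263    -3.77147713] [ 0.24765473 -0.41722502 -0.70796765]
18.595911859975274
```

View pics/w11c.png

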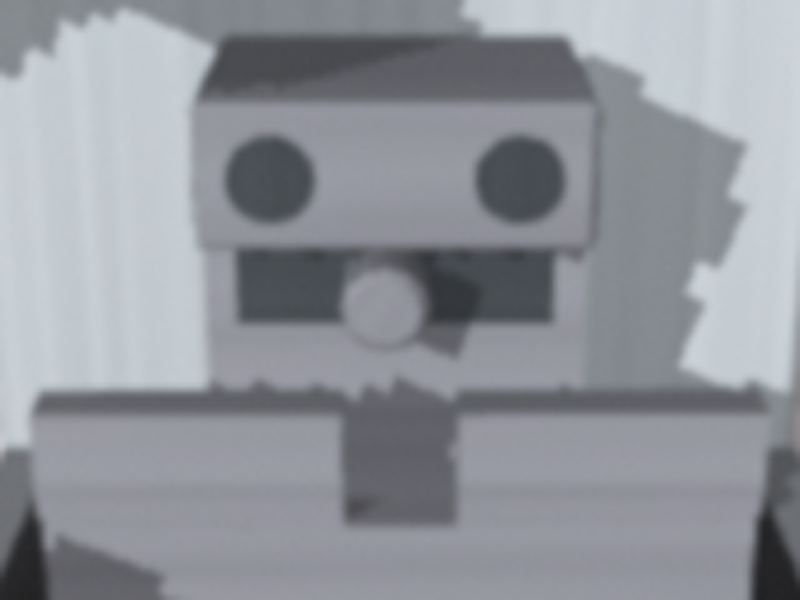

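View pics/s11c.png

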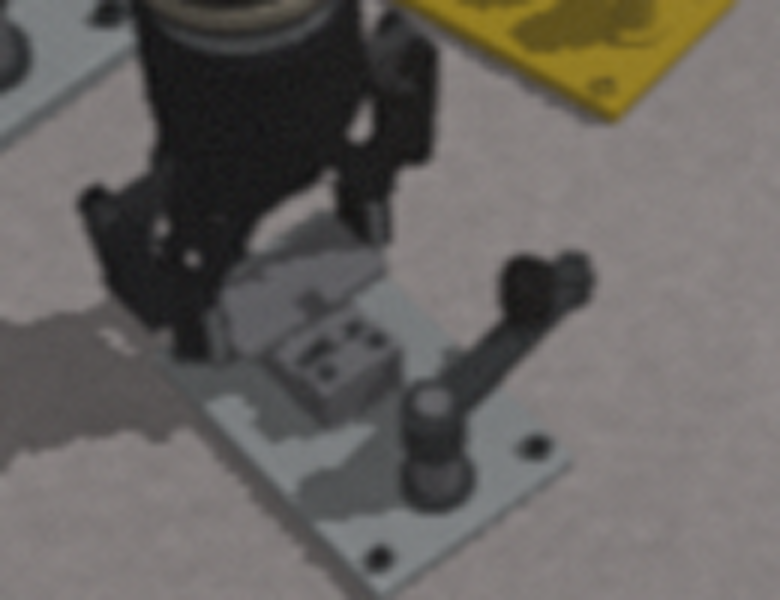

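```bash
cat > m.py <<'E'
from h import *
import pickle
def mk(fn,u0,v0,s):
    c,R,p=pickle.load(open(fn,'rb'))
    def T(x,y,z):
        q=at_z(c,u0+(x+.5)/s-.5,v0+(y+.5)/s-.5,z); return (R.T@(q-p)).round(2)
    return T
E
python3 - <<'E'
from m import *
T=mk('w11.pkl',202,175,5)
for zs in (26,28):
    print(zs,'pin',T(384,308,zs+8),'shoulder',T(200,245,zs+6),T(592,248,zs+6),'topback',T(193,98,zs+6),T(598,98,zs+6),'slot',T(238,285,zs),T(553,285,zs))
k=-3.77+48.8
print('knife',T(35,412,k),T(767,412,k),'notch',T(345,470,k),T(457,470,k), T(345,522,k))
E
```

```text
26 pin [ 25.63  -1.77 -37.75] shoulder [ 31.1  -18.79 -35.76] [ 30.79  17.49 -35.73] topback [ 45.2  -18.83 -35.75] [ 45.19  17.46 -35.72] slot [ 24.61 -16.09 -29.76] [ 24.6   14.63 -29.74]
28 pin [ 26.5   -1.74 -39.75] shoulder [ 31.87 -18.51 -37.76] [ 31.56  17.22 -37.73] topback [ 45.77 -18.55 -37.75] [ 45.75  17.2  -37.72] slot [ 25.44 -15.87 -31.76] [ 25.43  14.41 -31.74]
knife [ 20.62 -31.95 -48.81] [ 20.6   31.55 -48.76] notch [ 14.94  -5.12 -48.79] [ 14.94   4.73 -48.79] [  9.73  -5.18 -48.8 ]
```

```bash
python3 -m creep '[[-0.05,-0.08,0.2,0,0,0],[-0.1,-0.15,0.5,0,0,0],[-0.1,-0.15,0.75,0,0,0],[-0.1,-0.15,0.9,0,0,0],[-0.1,-0.15,0.9,0,0,0],[-0.1,-0.15,0.9,0,0,0]]'
python3 -m creep '[[0,0,0.05,0,0,0],[0,0,0.1,0,0,0],[0,0,0.1,0,0,0]]'
python3 -m creep '[[0,0,0.05,0,0,0],[0,0,0.1,0,0,0],[0,0,0.1,0,0,0]]'
```

```text
time_s: 9.9
ee_pos: [514.6, -127.7, -13.4]
tcp_rot: [[0.948, 0.319, -0.0], [0.319, -0.948, 0.0], [-0.0, -0.0, -1.0]]
contact_force: [0.0, 0.3, -0.3]
gripper_width: 0.736
time_s: 10.15
ee_pos: [514.8, -127.8, -13.9]
tcp_rot: [[0.948, 0.319, -0.0], [0.319, -0.948, -0.0], [-0.0, 0.0, -1.0]]
contact_force: [-0.9, 0.2, 2.7]
gripper_width: 0.737
time_s: 10.4
ee_pos: [514.8, -127.8, -14.0]
tcp_rot: [[0.948, 0.319, -0.0], [0.319, -0.948, 0.0], [-0.0, -0.0, -1.0]]
contact_force: [-3.7, 1.6, 8.6]
gripper_width: 0.741
```

```bash
python3 -m creep '[[0,0,-0.08,0,0,0],[0,0,-0.08,0,0,0]]'
python3 - <<'E'
from h import *
s=state();c=get_calibration('wrist');im=capture('wrist');cv2.imwrite('pics/w12.png',im);print(s['gripper_width'],s['time_s'],s['ee_pos'],s['contact_force'])
R=s['tcp_rot'];p=s['ee_pos']
import pickle;pickle.dump((c,R,p),open('w12.pkl','wb'))
crop(im,282,235,160,120,5,'pics/w12c.png')
im=capture('scene');cv2.imwrite('pics/s12.png',im); crop(im,245,240,130,100,6,'pics/s12c.png')
E
```

```text
time_s: 10.57
ee_pos: [515.0, -127.8, -13.9]
tcp_rot: [[0.948, 0.319, 0.001], [0.319, -0.948, -0.0], [0.001, 0.0, -1.0]]
contact_force: [-1.4, 0.4, 5.2]
gripper_width: 0.74
0.7399410525872315 10.5667 [ 515.01915616 -127.81148934  -13.94502733] [-1.42880018  0.35712354  5.23321768]
```

View pics/w12c.png

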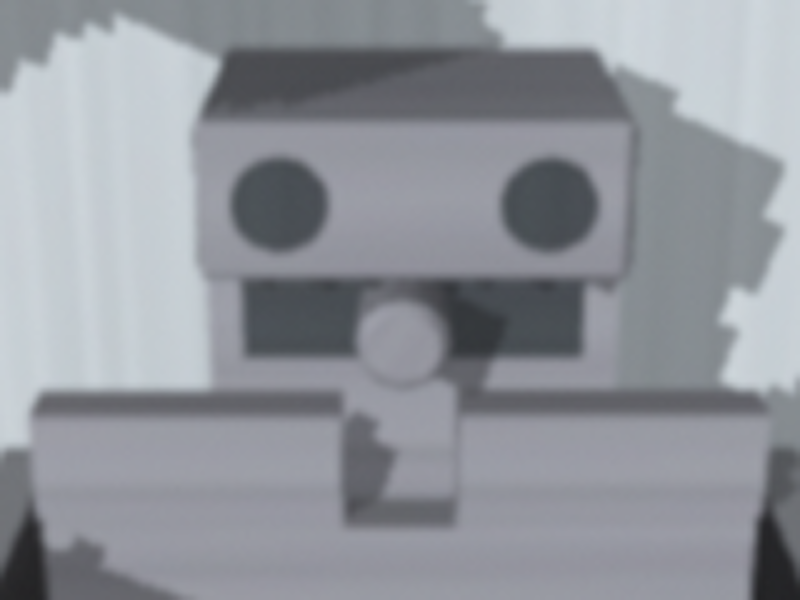

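View pics/s12c.png

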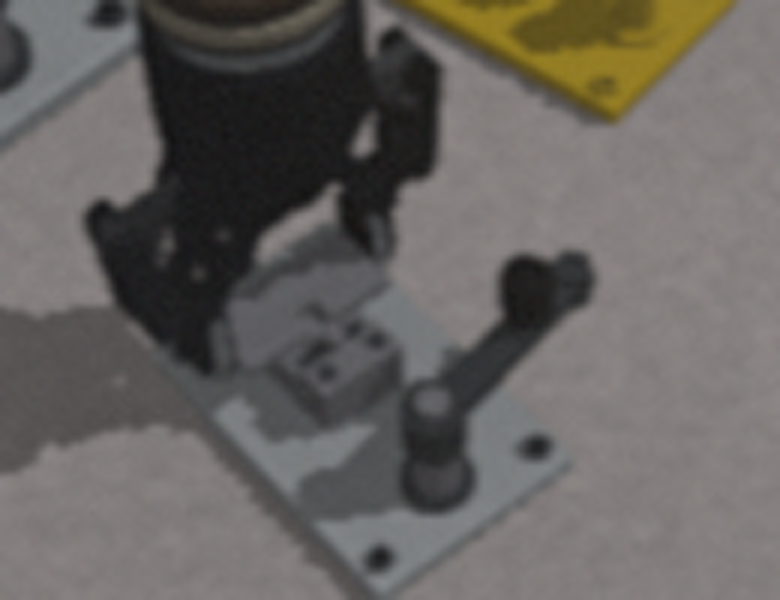

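```bash
python3 - <<'E'
from m import *
T=mk('w12.pkl',202,175,5)
for zs in (28,30):
    print(zs,'pin',T(401,341,zs+8),'shoulder',T(200,274,zs+6),T(628,274,zs+6))
k=-13.9+48.8
print('knife',T(35,412,k),T(767,412,k),'notch',T(345,470,k),T(457,470,k))
E
python3 -m creep '[[0,0,-0.04,0,0,0],[0.1,0,-0.04,0,0,0],[0.2,0,-0.04,0,0,0],[0.3,0,-0.04,0,0,0],[0.3,0,-0.04,0,0,0]]'
```

```text
28 pin [ 27.87  -0.18 -49.93] shoulder [ 33.17 -17.19 -47.93] [ 33.16  19.04 -47.92]
30 pin [ 28.79  -0.18 -51.93] shoulder [ 33.98 -16.91 -49.93] [ 33.97  18.72 -49.92]
knife [ 20.64 -31.92 -48.85] [ 20.62  31.55 -48.82] notch [ 14.96  -5.1  -48.84] [ 14.96   4.74 -48.83]
time_s: 11.08
ee_pos: [516.6, -127.1, -13.9]
tcp_rot: [[0.948, 0.319, -0.002], [0.319, -0.948, -0.0], [-0.002, -0.001, -1.0]]
contact_force: [-4.4, -0.7, 7.0]
gripper_width: 0.737
```

```bash
python3 -m creep '[[0,0,-0.06,0,0,0],[0.1,0,-0.06,0,0,0],[0.2,0,-0.06,0,0,0],[0.3,0,-0.06,0,0,0],[0.3,0,-0.06,0,0,0]]'
python3 - <<'E'
from h import *
s=state();print(s['contact_force'],s['torque'])
im=capture('wrist');cv2.imwrite('pics/w13.png',im);crop(im,282,235,160,120,5,'pics/w13c.png')
E
```

```text
time_s: 11.5
ee_pos: [520.8, -125.6, -13.7]
tcp_rot: [[0.948, 0.319, 0.0], [0.319, -0.948, 0.0], [0.0, 0.0, -1.0]]
contact_force: [0.2, -0.2, -0.9]
gripper_width: 0.738
[ 0.17059036 -0.21668448 -0.91016946] [-0.00926925 -0.00587961  0.00112887]
```

View pics/w13c.png

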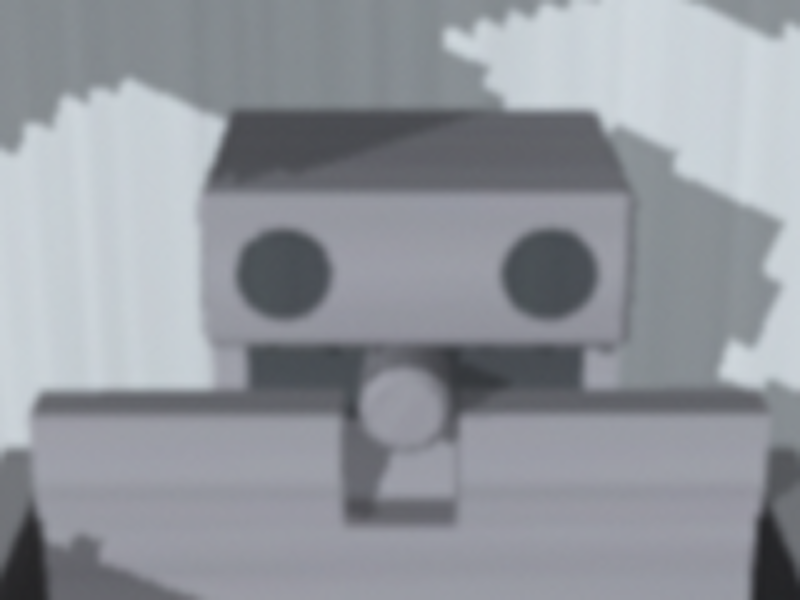

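```bash
python3 -m creep '[[0.1,0.01,0,0,0,0],[0.2,0.02,0,0,0,0],[0.3,0.02,0,0,0,0],[0.4,0.02,0,0,0,0],[0.4,0.02,0,0,0,0],[0.4,0.02,0,0,0,0]]'
python3 -m creep '[[0.07,0,0,0,0,0],[0.14,0,0,0,0,0],[0.14,0,0,0,0,0]]'
python3 - <<'E'
from h import *
s=state();print(s['contact_force'],s['torque'])
im=capture('wrist');cv2.imwrite('pics/w14.png',im);crop(im,282,235,160,120,5,'pics/w14c.png')
E
```

```text
time_s: 12.05
ee_pos: [524.4, -124.7, -13.4]
tcp_rot: [[0.948, 0.319, 0.0], [0.319, -0.948, 0.0], [0.0, 0.0, -1.0]]
contact_force: [0.7, -1.2, -0.4]
gripper_width: 0.743
time_s: 12.3
ee_pos: [525.8, -124.3, -13.4]
tcp_rot: [[0.948, 0.319, 0.0], [0.319, -0.948, -0.0], [0.0, 0.0, -1.0]]
contact_force: [-0.2, 0.2, -0.6]
gripper_width: 0.738
[-0.22222705  0.15877943 -0.64142041] [ 0.01578851 -0.04440505  0.01212743]
```

View pics/w14c.png

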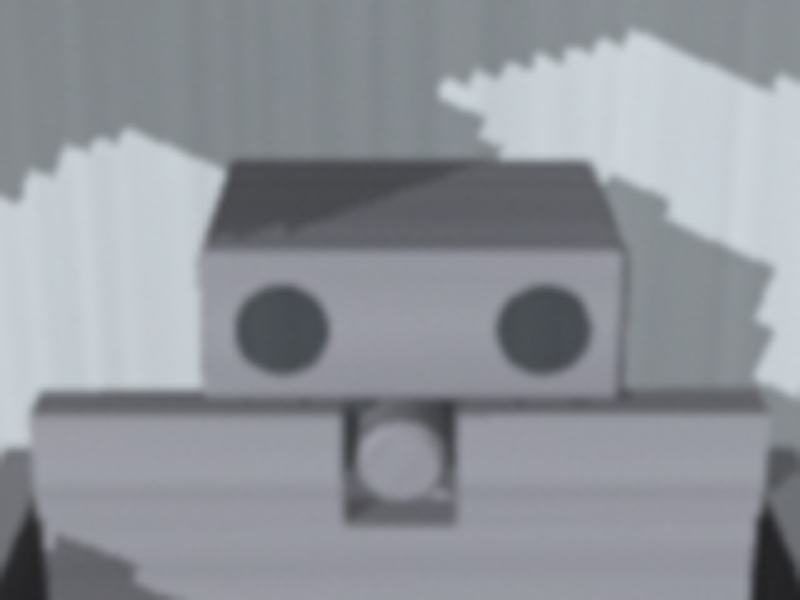

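The pin sits centred in the notch, at (400,455) in the crop between edges 345 and 457. I'll feel the knife home against the shoulder.

```bash
python3 -m creep '[[0.04,0,0,0,0,0],[0.08,0,0,0,0,0],[0.08,0,0,0,0,0]]'
python3 -m creep '[[0.04,0,0,0,0,0],[0.06,0,0,0,0,0],[0.06,0,0,0,0,0]]'
```

```text
time_s: 12.6
ee_pos: [526.5, -124.0, -13.4]
tcp_rot: [[0.948, 0.319, 0.0], [0.319, -0.948, -0.0], [0.0, 0.0, -1.0]]
contact_force: [-0.2, -0.0, -1.3]
gripper_width: 0.738
time_s: 12.85
ee_pos: [526.9, -123.8, -13.4]
tcp_rot: [[0.948, 0.319, -0.0], [0.319, -0.948, 0.0], [-0.0, -0.0, -1.0]]
contact_force: [-0.8, -0.2, -0.9]
gripper_width: 0.744
```

```bash
python3 -m creep '[[0.03,0,0,0,0,0],[0.05,0,0,0,0,0],[0.05,0,0,0,0,0]]'
python3 - <<'E'
from h import *
s=state();print(s['ee_pos'],s['contact_force'])
E
```

```text
time_s: 13.1
ee_pos: [526.9, -123.8, -13.5]
tcp_rot: [[0.948, 0.319, -0.001], [0.319, -0.948, -0.0], [-0.001, -0.0, -1.0]]
contact_force: [-2.1, -0.4, -0.6]
gripper_width: 0.737
[ 526.92115102 -123.76519394  -13.51404704] [-2.07626588 -0.41630577 -0.56641853]
```

```bash
python3 -m creep '[[0,0,0.03,0,0,0],[0,0,0.06,0,0,0],[0,0,0.06,0,0,0]]'; python3 -m creep '[[0.04,0,0,0,0,0],[0.06,0,0,0,0,0],[0.06,0,0,0,0,0]]'
python3 - <<'E'
from h import *
s=state();print(s['contact_force'],s['torque'])
im=capture('wrist');cv2.imwrite('pics/w15.png',im);crop(im,282,235,160,120,5,'pics/w15c.png')
E
```

```text
time_s: 13.35
ee_pos: [526.9, -123.7, -13.8]
tcp_rot: [[0.948, 0.319, -0.001], [0.319, -0.948, 0.0], [-0.001, -0.0, -1.0]]
contact_force: [-3.6, -0.9, 3.4]
gripper_width: 0.738
time_s: 13.6
ee_pos: [526.9, -123.7, -13.8]
tcp_rot: [[0.948, 0.319, -0.002], [0.319, -0.948, -0.0], [-0.002, -0.001, -1.0]]
contact_force: [-5.9, -2.2, 5.7]
gripper_width: 0.737
[-5.85905368 -2.22481305  5.74263767] [-0.39871503  0.7916738   0.02609236]
```

View pics/w15c.png

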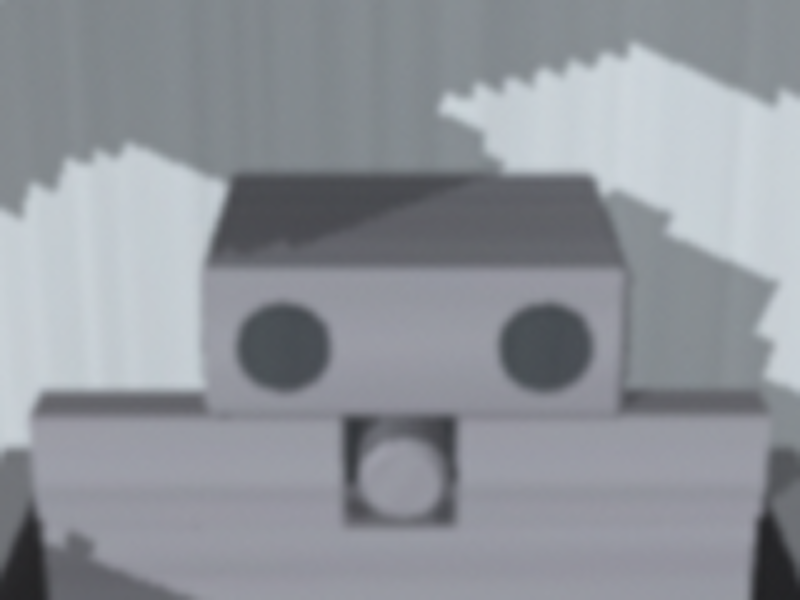

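```bash
python3 -m creep '[[-0.03,0,-0.02,0,0,0],[-0.03,0,-0.04,0,0,0]]'; python3 -m creep '[[0,0,0,0,0,0],[0,0,0,0,0,0],[0,0,0,0,0,0],[0,0,0,0,0,0]]' 0.9 20
python3 - <<'E'
from h import *
s=state();print(s['contact_force'],s['torque'])
im=capture('wrist');cv2.imwrite('pics/w16.png',im);crop(im,282,235,160,120,5,'pics/w16c.png')
E
```

```text
time_s: 13.82
ee_pos: [526.9, -123.7, -13.8]
tcp_rot: [[0.948, 0.319, -0.001], [0.319, -0.948, -0.0], [-0.001, -0.0, -1.0]]
contact_force: [-4.6, -2.0, 0.9]
gripper_width: 0.74
time_s: 14.15
ee_pos: [528.7, -123.5, -13.4]
tcp_rot: [[0.948, 0.319, 0.002], [0.319, -0.948, -0.0], [0.002, 0.001, -1.0]]
contact_force: [0.2, 0.2, 0.3]
gripper_width: 0.897
[0.22058242 0.22481339 0.25973038] [ 0.02905058  0.0226555  -0.06344884]
```

View pics/w16c.png

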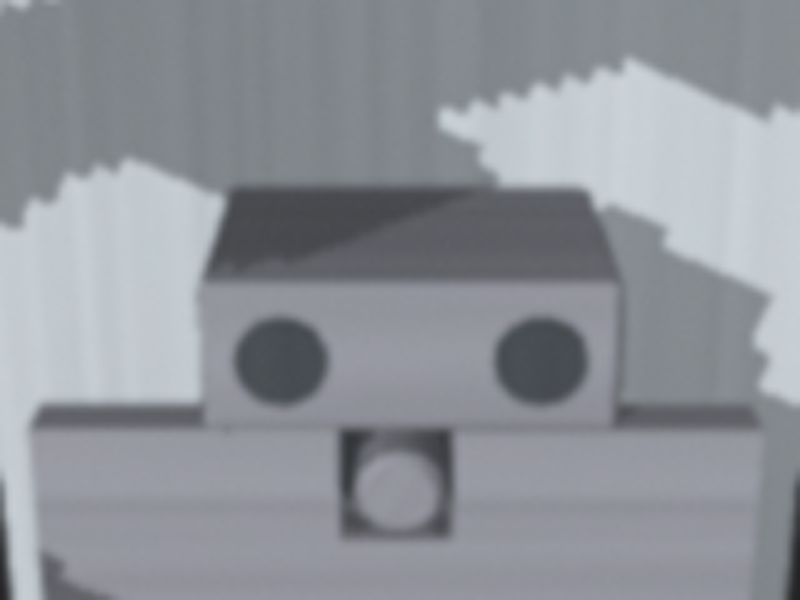

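```bash
python3 -m creep '[[0,0,-0.5,0,0,0],[0,0,-1.5,0,0,0],[0,0,-3,0,0,0],[0,0,-5,0,0,0],[0,0,-7,0,0,0],[-1,0,-9,0,0,0],[-2,0,-10,0,0,0],[-2,0,-10.5,0,0,0],[-2,0,-10.5,0,0,0]]' 1
python3 - <<'E'
from h import *
s=state();c=get_calibration('wrist');im=capture('wrist');cv2.imwrite('pics/w17.png',im);print(s['gripper_width'],s['time_s'],s['ee_pos'],s['joint_positions'].round(1))
R=s['tcp_rot'];p=s['ee_pos']
import pickle;pickle.dump((c,R,p),open('w17.pkl','wb'))
E
```

```text
time_s: 14.95
ee_pos: [510.1, -130.4, 93.6]
tcp_rot: [[0.948, 0.318, 0.004], [0.318, -0.948, -0.001], [0.004, 0.002, -1.0]]
contact_force: [1.1, 0.1, 0.2]
gripper_width: 0.997
0.9966343482828214 14.95 [ 510.11084211 -130.43395101   93.56553997] [-19.1  14.7 111.9   0.   53.2  52.4]
```

View pics/w17.png

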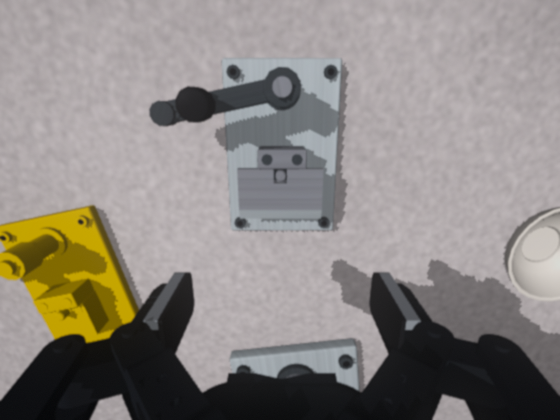

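Run:
```python
from m import *
im=cv2.imread('pics/w17.png');crop(im,230,100,180,90,4.4,'pics/w17c.png')
T=mk('w17.pkl',140,55,4.4)
c,R,p=pickle.load(open('w17.pkl','rb'))
```

```text
(no output)
```

View pics/w17c.png

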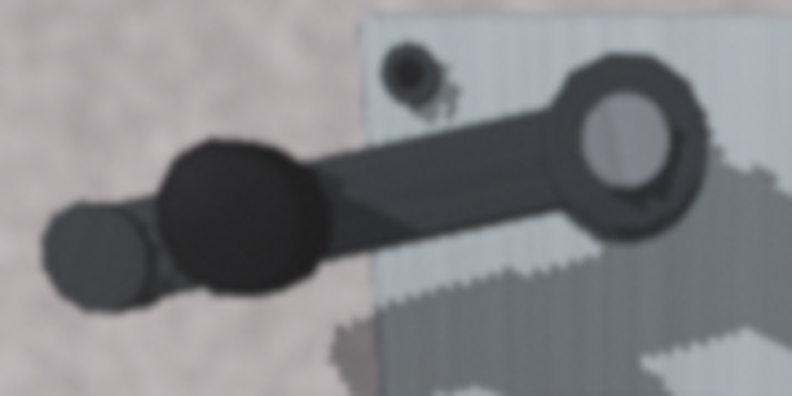

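Run:
```python
from m import *
T=mk('w17.pkl',140,55,4.4)
c,R,p=pickle.load(open('w17.pkl','rb'))
X=np.array([.948,.319]);Y=np.array([-.319,.948]);S=np.array([528.,-124.7])
for z in (63,66):
    h=R@T(627,142,z-6)+p;k=R@T(233,218,z+11)+p;e=R@T(97,257,z-14)+p
    print(z,h[:2],k[:2],e[:2],np.linalg.norm(h-k),'seat',[(X@(q[:2]-S),Y@(q[:2]-S)) for q in(h,k,e)])
P=S+75*X;print('piv',P)
for a in np.radians([11.4,30,50,70,90,92]): print(np.degrees(a),(P+52*(-np.sin(a)*X+np.cos(a)*Y)).round(1))
```

```text
63 [ 599.10299691 -100.69711781] [572.97861588 -54.87599425] [559.14937968 -30.39434314] 55.41666355889714 seat [(np.float64(75.06256048963752), np.float64(0.07287630347102336)), (np.float64(64.91358569296548), np.float64(51.84497898846088)), (np.float64(59.61311647503021), np.float64(79.46511058680979))]
66 [ 598.93900362 -100.74445006] [573.20507198 -55.64671606] [559.54707599 -31.42401582] 54.6327063213969 seat [(np.float64(74.89199585787033), np.float64(0.08031918697455218)), (np.float64(64.88240581354286), np.float64(51.042095212593175)), (np.float64(59.66166699346362), np.float64(78.36211575655183))]
piv [ 599.1   -100.775]
11.4 [573.1 -55.7]
29.999999999999996 [560.1 -66.4]
50.0 [550.7 -81.8]
70.0 [547.1 -99.5]
90.0 [ 549.8 -117.4]
92.0 [ 550.4 -119.1]
```

```bash
python3 -m creep '[[0.5,-0.3,0,0,0,5],[1.3,-0.8,0,0,0,11],[2.2,-1.3,0,0,0,18],[3.1,-1.9,0,0,0,25],[4,-2.4,0,0,0,32],[5,-3,0,0,0,39],[6,-3.6,0,0,0,46],[7,-4.2,0,0,0,53],[7.8,-4.7,0,0,0,60],[8.4,-5.1,0,0,0,67]]' 0.35; python3 -m creep '[[0,0,0,0,0,7],[0,0,0,0,0,11.9],[0,0,0,0,0,11.9],[0,0,0,0,0,11.9]]'
python3 - <<'E'
from h import *
s=state();c=get_calibration('wrist');im=capture('wrist');cv2.imwrite('pics/w18.png',im);print(s['gripper_width'],s['time_s'],s['ee_pos'],s['joint_positions'].round(1))
R=s['tcp_rot'];p=s['ee_pos'];print(R.round(3), (R.T@(np.array([573.2,-55.6,65])-p)).round(1))
im=capture('scene');cv2.imwrite('pics/s18.png',im); crop(im,255,225,130,100,6,'pics/s18c.png')
E
```

```text
time_s: 15.83
ee_pos: [572.3, -53.7, 90.0]
tcp_rot: [[0.66, -0.752, -0.002], [-0.752, -0.66, 0.001], [-0.002, 0.001, -1.0]]
contact_force: [0.4, 0.3, -1.1]
gripper_width: 0.349
time_s: 16.17
ee_pos: [571.7, -54.4, 90.3]
tcp_rot: [[0.497, -0.868, -0.002], [-0.868, -0.497, 0.0], [-0.001, 0.001, -1.0]]
contact_force: [-0.8, 0.0, -0.2]
gripper_width: 0.349
0.34867963235346633 16.1667 [571.6852976  -54.43394732  90.26595603] [ -9.8  19.9 105.3   0.   54.9 140.4]
[[ 0.497 -0.868 -0.002]
 [-0.868 -0.497  0.   ]
 [-0.001  0.001 -1.   ]] [ 1.8 -0.8 25.3]
```

View pics/w18.png

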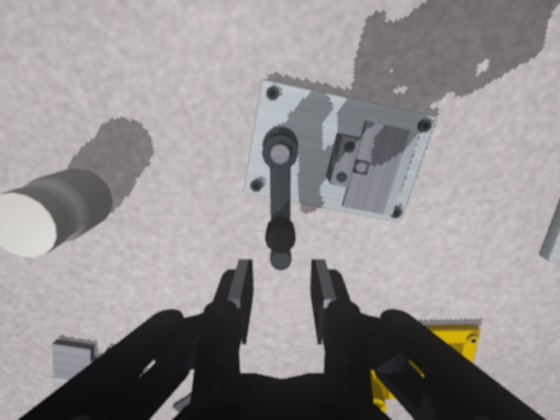

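View pics/s18c.png

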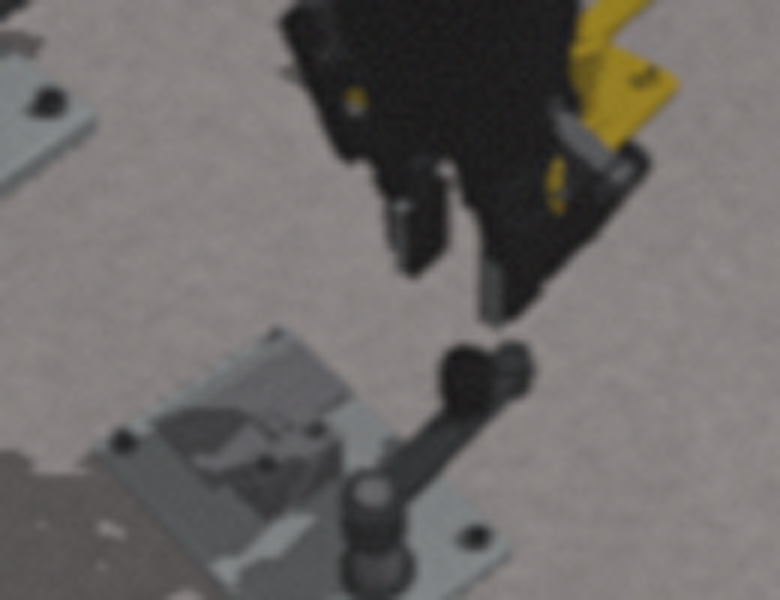

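```bash
python3 -m creep '[[0.05,-0.05,1,0,0,0],[0.1,-0.08,2,0,0,0],[0.15,-0.08,3,0,0,0],[0.15,-0.08,3.7,0,0,0],[0.15,-0.08,4.2,0,0,0],[0.15,-0.08,4.4,0,0,0],[0.15,-0.08,4.4,0,0,0]]'
python3 - <<'E'
from h import *
s=state();im=capture('wrist');cv2.imwrite('pics/w19.png',im);print(s['ee_pos'],s['contact_force'])
R=s['tcp_rot'];p=s['ee_pos'];print((R.T@(np.array([573.2,-55.6,65])-p)).round(1))
crop(im,282,270,160,120,5,'pics/w19c.png')
im=capture('scene');cv2.imwrite('pics/s19.png',im); crop(im,255,225,130,100,6,'pics/s19c.png')
E
```

```text
time_s: 16.85
ee_pos: [572.8, -55.6, 46.3]
tcp_rot: [[0.495, -0.869, -0.002], [-0.869, -0.495, 0.0], [-0.001, 0.001, -1.0]]
contact_force: [-0.3, -0.3, 0.4]
gripper_width: 0.348
[572.77003    -55.62526857  46.31993124] [-0.34673526 -0.31513777  0.35471262]
[  0.2  -0.4 -18.7]
```

View pics/w19c.png

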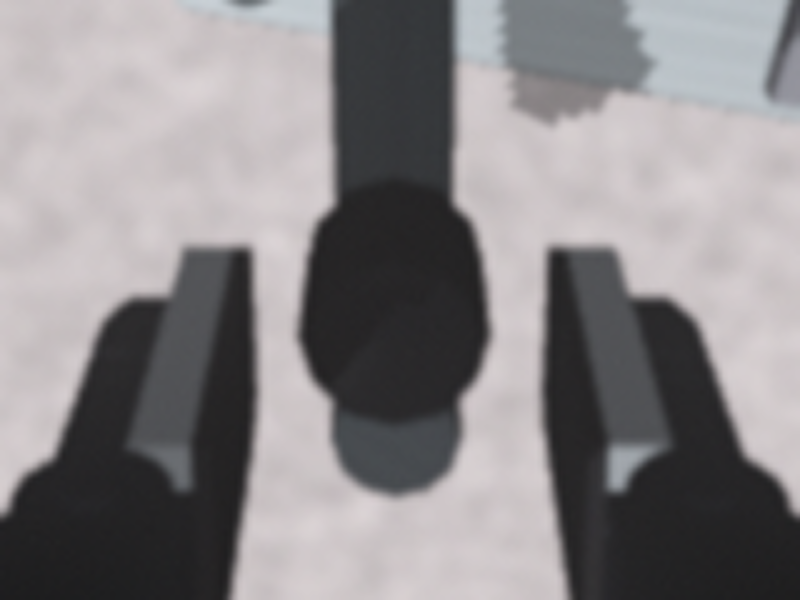

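View pics/s19c.png

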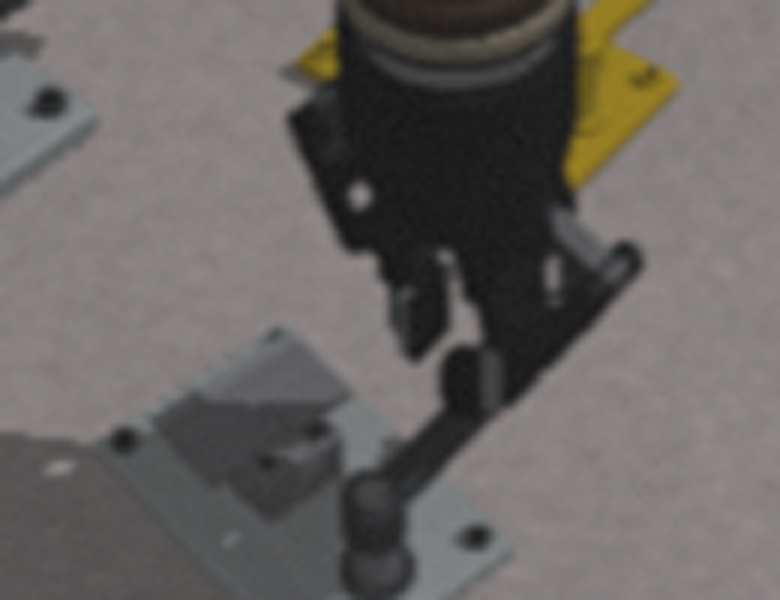

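```bash
python3 -m creep '[[0,0,0.5,0,0,0],[0,0,1,0,0,0],[0,0,1.4,0,0,0],[0,0,1.6,0,0,0],[0,0,1.6,0,0,0]]'; python3 -m creep '[[0,0.2,0,0,0,0],[0,0.4,0,0,0,0],[0,0.55,0,0,0,0],[0,0.65,0,0,0,0],[0,0.65,0,0,0,0]]'
```

```text
time_s: 17.37
ee_pos: [572.8, -55.6, 30.5]
tcp_rot: [[0.495, -0.869, -0.002], [-0.869, -0.495, 0.0], [-0.001, 0.001, -1.0]]
contact_force: [-0.2, -0.4, -0.6]
gripper_width: 0.349
time_s: 17.78
ee_pos: [568.6, -58.5, 31.6]
tcp_rot: [[0.495, -0.869, 0.002], [-0.869, -0.495, 0.001], [0.0, -0.002, -1.0]]
contact_force: [3.3, 2.8, -3.0]
gripper_width: 0.349
```

```bash
python3 -m creep '[[0.06,0.36,0,0,0,-4],[0.15,0.72,0,0,0,-8],[0.26,1.07,0,0,0,-12],[0.39,1.41,0,0,0,-16],[0.55,1.74,0,0,0,-20],[0.73,2.05,0,0,0,-24],[0.94,2.36,0,0,0,-28],[1.16,2.65,0,0,0,-32],[1.4,2.92,0,0,0,-36],[1.67,3.18,0,0,0,-40]]'
python3 - <<'E'
from h import *
s=state();im=capture('wrist');cv2.imwrite('pics/w20.png',im);print(s['ee_pos'],s['contact_force'],s['gripper_width'])
E
```

```text
time_s: 18.62
ee_pos: [548.8, -88.3, 31.6]
tcp_rot: [[0.939, -0.344, 0.001], [-0.344, -0.939, 0.002], [0.0, -0.002, -1.0]]
contact_force: [2.1, 4.6, -0.4]
gripper_width: 0.351
[548.763498   -88.34289632  31.60730953] [ 2.05460092  4.5584285  -0.38983095] 0.35084843939265115
```

View pics/w20.png

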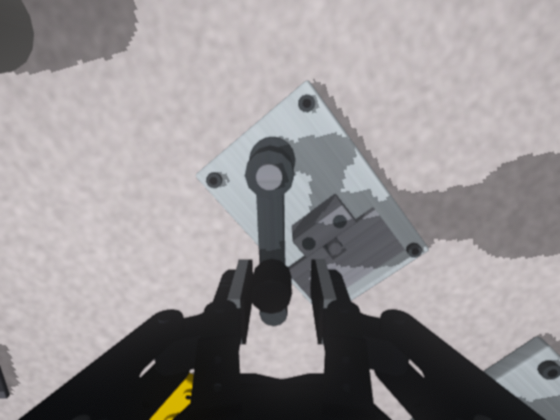

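```bash
python3 -m creep '[[0.06,0.36,0,0,0,-4],[0.15,0.72,0,0,0,-8],[0.26,1.07,0,0,0,-12],[0.39,1.41,0,0,0,-16],[0.55,1.74,0,0,0,-20],[0.73,2.05,0,0,0,-24],[0.94,2.36,0,0,0,-28],[1.16,2.65,0,0,0,-32]]'
python3 - <<'E'
from h import *
s=state();im=capture('wrist');cv2.imwrite('pics/w21.png',im);print(s['ee_pos'],s['contact_force'],s['gripper_width'])
E
```

```text
time_s: 19.33
ee_pos: [549.8, -114.8, 31.5]
tcp_rot: [[0.979, 0.202, -0.001], [0.202, -0.979, 0.006], [-0.0, -0.006, -1.0]]
contact_force: [1.5, 10.7, 2.3]
gripper_width: 0.348
[ 549.77127212 -114.77821959   31.51479969] [ 1.49393111 10.66423489  2.34201813] 0.3478240024527982
```

View pics/w21.png

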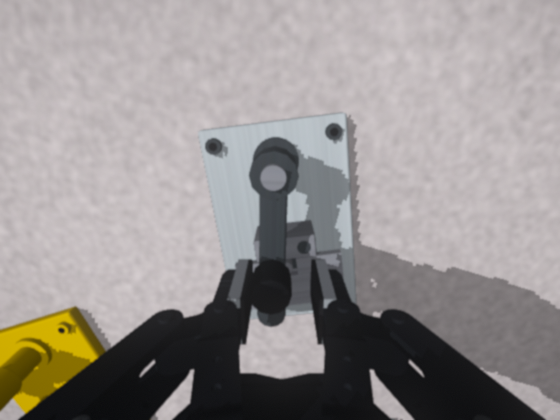

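```bash
python3 -m creep '[[0.03,0.18,0,0,0,-2],[0.06,0.36,0,0,0,-4],[0.1,0.54,0,0,0,-6],[0.15,0.72,0,0,0,-8],[0.15,0.72,0,0,0,-8]]'; python3 -m creep '[[0.03,0.18,0,0,0,-2],[0.03,0.22,0,0,0,-2],[0.03,0.22,0,0,0,-2]]';python3 - <<'E'
from h import *
s=state();im=capture('wrist');cv2.imwrite('pics/w22.png',im);print(s['ee_pos'],s['contact_force'],s['gripper_width'])
E
```

```text
time_s: 19.8
ee_pos: [552.3, -122.4, 31.5]
tcp_rot: [[0.942, 0.335, -0.002], [0.335, -0.942, 0.004], [-0.001, -0.004, -1.0]]
contact_force: [0.2, 6.6, 2.3]
gripper_width: 0.349
time_s: 20.05
ee_pos: [552.9, -123.3, 31.5]
tcp_rot: [[0.931, 0.366, -0.003], [0.366, -0.931, 0.006], [-0.001, -0.007, -1.0]]
contact_force: [-0.3, 9.6, 3.7]
gripper_width: 0.35
[ 552.93566773 -123.29394873   31.48138046] [-0.28989882  9.64841598  3.67882432] 0.3502753529788682
```

View pics/w22.png

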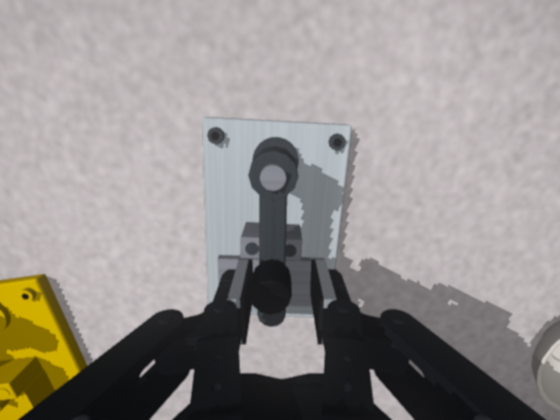

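```bash
python3 -m creep '[[0,0.07,0,0,0,0],[0,0.12,0,0,0,0],[0,0.12,0,0,0,0]]';python3 -m creep '[[0,0.07,0,0,0,0],[0,0.12,0,0,0,0],[0,0.12,0,0,0,0]]'
```

```text
time_s: 20.35
ee_pos: [552.9, -123.2, 31.4]
tcp_rot: [[0.931, 0.366, -0.004], [0.366, -0.931, 0.008], [-0.001, -0.009, -1.0]]
contact_force: [-1.1, 13.5, 5.0]
gripper_width: 0.349
time_s: 20.6
ee_pos: [552.8, -123.3, 31.4]
tcp_rot: [[0.931, 0.365, -0.006], [0.365, -0.931, 0.01], [-0.002, -0.011, -1.0]]
contact_force: [-0.7, 16.9, 5.4]
gripper_width: 0.355
```

```bash
python3 -m creep '[[0,-0.2,0,0,0,0],[0,-0.45,0,0,0,0],[0,-0.7,0,0,0,0],[0,-0.75,0,0,0,0],[0,-0.75,0,0,0,0]]'
python3 - <<'E'
from h import *
s=state();im=capture('wrist');cv2.imwrite('pics/w23.png',im);print(s['ee_pos'],s['contact_force'],s['gripper_width'])
crop(im,282,250,160,120,5,'pics/w23c.png')
E
```

```text
time_s: 21.02
ee_pos: [552.0, -122.5, 31.4]
tcp_rot: [[0.929, 0.369, -0.001], [0.369, -0.929, -0.001], [-0.001, 0.0, -1.0]]
contact_force: [-0.1, 0.2, 0.5]
gripper_width: 0.351
[ 551.95958219 -122.45318951   31.37076207] [-0.10390698  0.17552314  0.47264041] 0.3508706555041522
```

View pics/w23c.png

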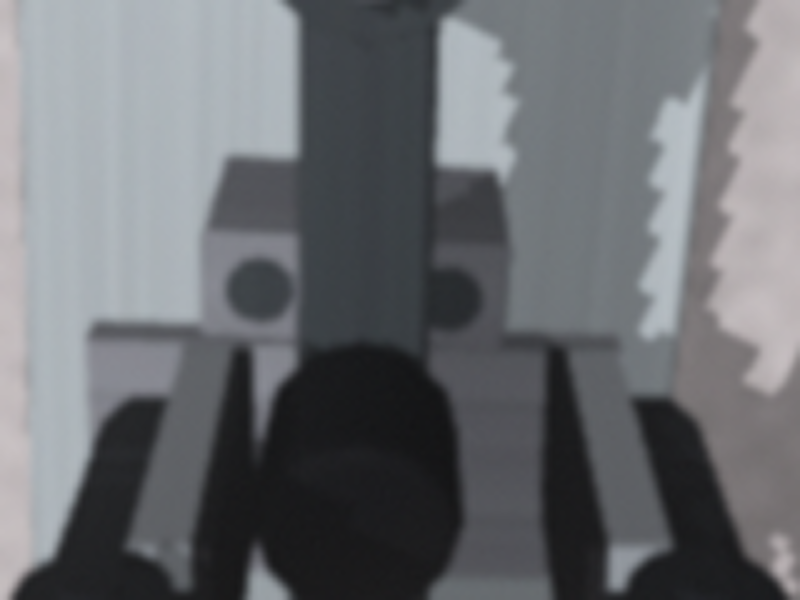

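```bash
python3 -m creep '[[0,-0.15,0,0,0,0],[0,-0.3,-0.3,0,0,0],[0,-0.3,-1.5,0,0,0],[0,-0.3,-3,0,0,0],[0,-0.3,-5,0,0,0],[-1,-0.3,-7,0,0,0],[-3,-0.3,-8,0,0,0],[-5,-0.3,-8,0,0,0],[-6,-0.3,-8,0,0,0],[-6,-0.3,-8,0,0,0]]'
python3 - <<'E'
from h import *
s=state();c=get_calibration('wrist');im=capture('wrist');cv2.imwrite('pics/w24.png',im);print(s['time_s'],s['ee_pos'],s['contact_force'])
R=s['tcp_rot'];p=s['ee_pos']
import pickle;pickle.dump((c,R,p),open('w24.pkl','wb'))
crop(im,282,170,160,120,5,'pics/w24c.png')
t=capture('top');cv2.imwrite('pics/top24.png',t)
E
```

```text
time_s: 21.9
ee_pos: [493.6, -141.9, 111.8]
tcp_rot: [[0.93, 0.368, -0.001], [0.368, -0.93, 0.0], [-0.001, -0.0, -1.0]]
contact_force: [-0.3, 0.5, -0.0]
gripper_width: 0.348
21.9 [ 493.56282224 -141.86117304  111.81906169] [-0.27967944  0.50949559 -0.00936153]
```

View pics/w24c.png

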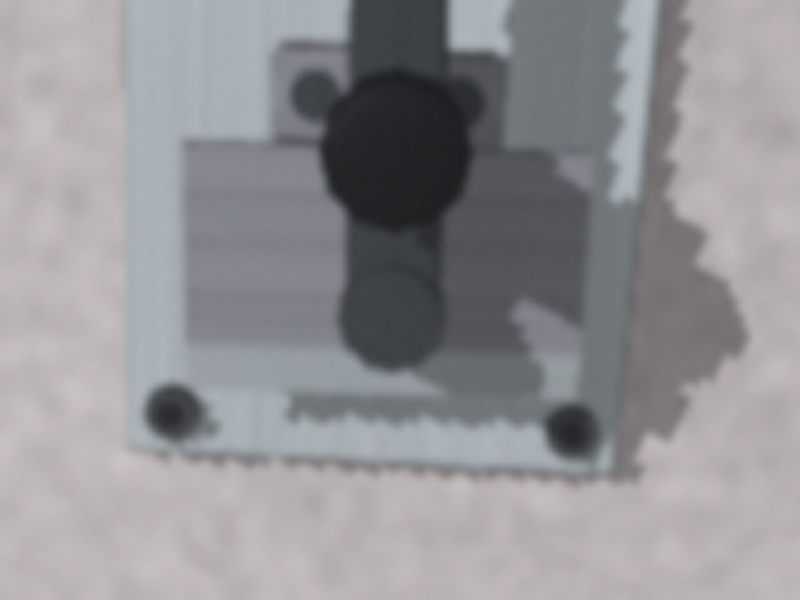

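View pics/top24.png

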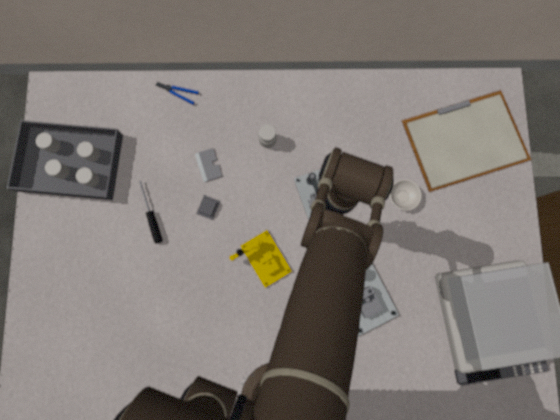

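Run:
```python
from m import *
T=mk('w24.pkl',202,110,5);c,R,p=pickle.load(open('w24.pkl','rb'))
X=np.array([.948,.319]);Y=np.array([-.319,.948]);S=np.array([528.,-124.7])
def W(x,y,z):
    q=(R@T(x,y,z)+p)[:2]-S;return (X@q).round(1),(Y@q).round(1)
for n,a in dict(backL=(185,141,33.5),backR=(594,150,33.5),cutL=(184,392,31),cutR=(578,400,31),shL=(276,140,35),shR=(506,146,35),knob=(395,155,76),shoe=(391,318,52)).items(): print(n,W(*a))
```

```text
backL (np.float64(18.9), np.float64(31.7))
backR (np.float64(20.9), np.float64(-32.2))
cutL (np.float64(-22.2), np.float64(32.0))
cutR (np.float64(-20.2), np.float64(-33.6))
shL (np.float64(19.9), np.float64(17.4))
shR (np.float64(20.9), np.float64(-18.3))
knob (np.float64(23.0), np.float64(-1.1))
shoe (np.float64(-3.6), np.float64(-1.7))
```

Run:
```python
from m import *
im=cv2.imread('pics/w24.png');crop(im,282,170,110,84,7.2,'pics/w24d.png')
e=cv2.resize(im[125:160,230:330],None,fx=8,fy=8,interpolation=cv2.INTER_CUBIC);cv2.imwrite('pics/w24e.png',cv2.convertScaleAbs(e,alpha=1.6))
```

```text
(no output)
```

View pics/w24d.png

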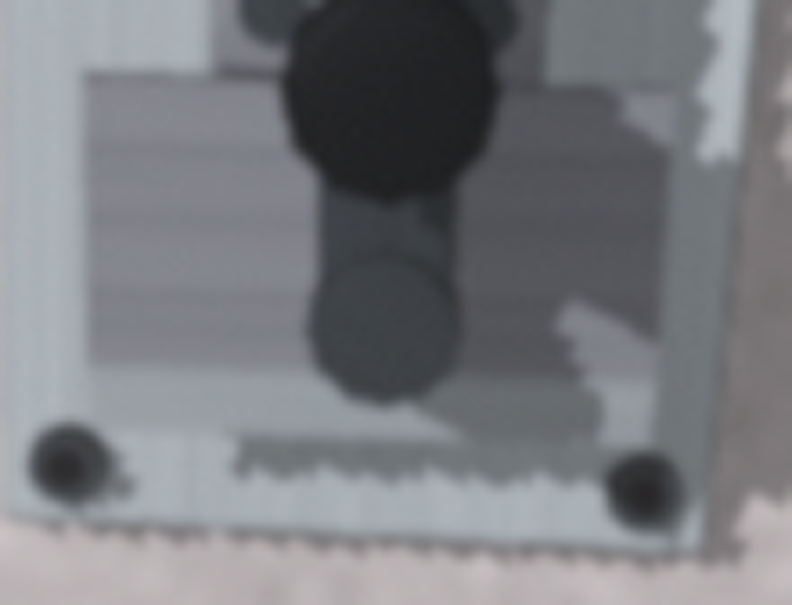

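View pics/w24e.png

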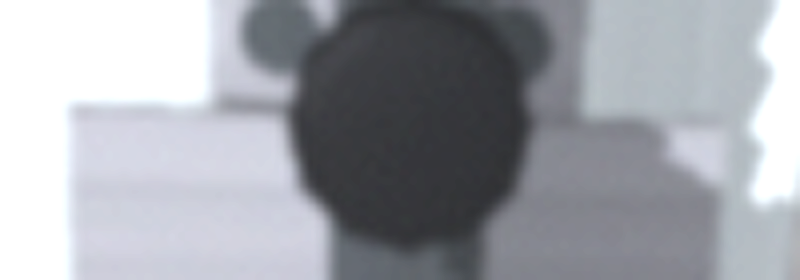

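Knife, pin and clamp look right, but there may be a hairline gap at the shoulder's left end. I'll take a closer look before handing in.

```bash
python3 -m creep '[[0,-0.2,1.5,0,0,2.8],[0,-0.4,3,0,0,2.8],[0,-0.5,4.5,0,0,2.8],[0,-0.5,5.5,0,0,2.8],[0,-0.5,6,0,0,2.8],[0,-0.5,6,0,0,2.8],[0,-0.5,6,0,0,2.8],[0,-0.5,6,0,0,2.8]]'
python3 - <<'E'
from h import *
s=state();c=get_calibration('wrist');im=capture('wrist');cv2.imwrite('pics/w25.png',im);print(s['time_s'],s['ee_pos'],s['contact_force'])
R=s['tcp_rot'];p=s['ee_pos']
import pickle;pickle.dump((c,R,p),open('w25.pkl','wb'))
E
```

```text
time_s: 22.67
ee_pos: [494.5, -137.1, 52.0]
tcp_rot: [[0.946, 0.324, 0.001], [0.324, -0.946, -0.0], [0.001, 0.001, -1.0]]
contact_force: [-0.5, -0.0, 0.1]
gripper_width: 0.351
22.6667 [ 494.52771513 -137.05216729   52.01784952] [-0.48834739 -0.03276401  0.08146853]
```

View pics/w25.png

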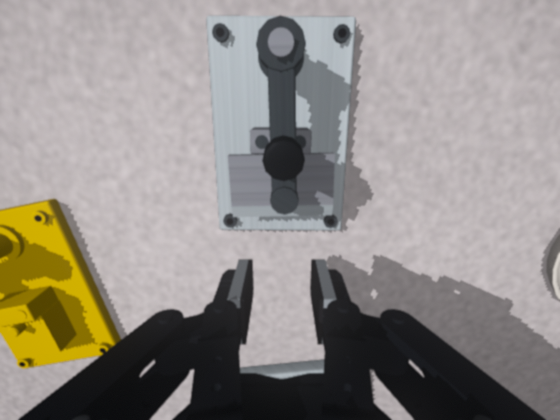

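Run:
```python
from h import *
im=cv2.imread('pics/w25.png')
crop(im,284,170,132,100,6,'pics/w25c.png')
e=cv2.resize(im[140:172,222:346],None,fx=6.4,fy=6.4,interpolation=cv2.INTER_CUBIC);cv2.imwrite('pics/w25e.png',cv2.convertScaleAbs(e,alpha=1.6))
```

```text
(no output)
```

View pics/w25c.png

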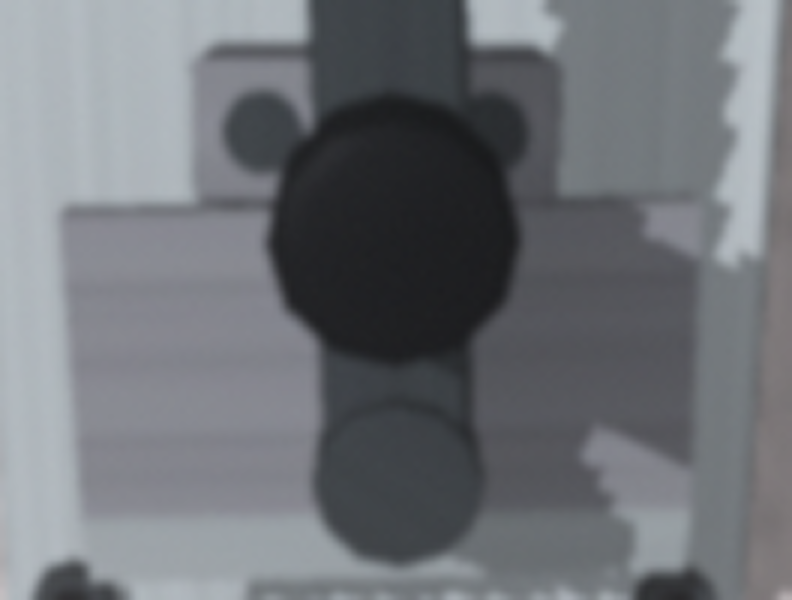

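View pics/w25e.png

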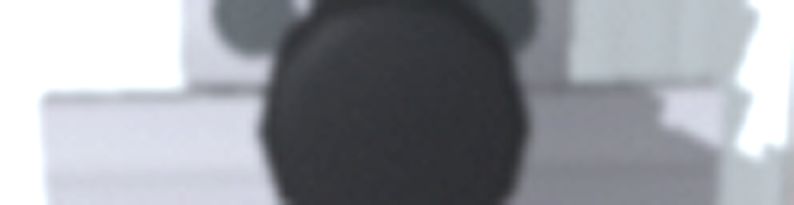

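```bash
python3 -m creep '[[-1,0,-2,0,0,0],[-2,0,-4,0,0,0],[-3,0,-6,0,0,0],[-4,0,-8,0,0,0],[-4,0,-8,0,0,0],[-4,0,-8,0,0,0],[-4,0,-8,0,0,0]]'
python3 - <<'E'
from h import *
s=state();print(s['time_s'],s['contact_force'])
im=capture('scene');cv2.imwrite('pics/s26.png',im)
print(job_done())
E
```

```text
time_s: 23.3
ee_pos: [456.0, -149.8, 131.5]
tcp_rot: [[0.946, 0.323, 0.001], [0.323, -0.946, -0.0], [0.001, 0.001, -1.0]]
contact_force: [0.8, 0.6, -0.9]
gripper_width: 0.353
23.3 [ 0.82704458  0.62165779 -0.85666365]
the job is handed in; nothing more can be done
None
```

View pics/s26.png

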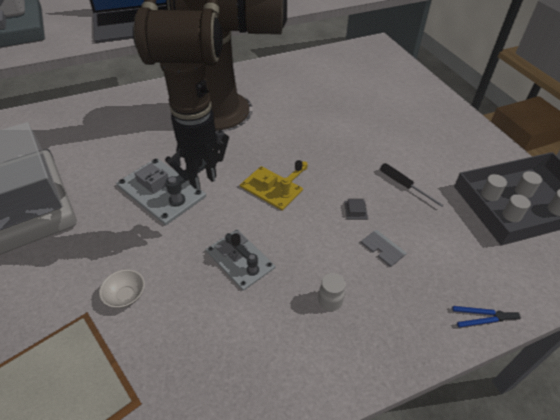

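I fitted the smaller knife into the smaller grey carrier and swung the clamp arm over it to its stop, but the clamping left the knife turned by about 1°. The job was handed in at about 23 s.

- **Knife:** I took it by its end faces and slid it along the seat with the notch over the pin until its back edge met the shoulder. Contact forces stayed under about 9 N. A picture taken after I let go showed it flush with the shoulder and the pin centred in the notch.
- **Clamp arm:** I pushed it by the knob until it stopped moving while the force rose to about 17 N. The last pictures put it at about 91°, with the shoe on the knife.
- **Rest of the bench:** the robot was clear of everything at the end. The jar, dish, screwdriver and other parts look to be where they were.

**Checks that disagreed:**
- **Knife angle:** the last close-up shows the 1° turn, probably from the shoe dragging it. I estimate a gap of about 0.5 mm at one end of the shoulder and about 0.3 mm at the middle. I left it, because correcting it under the clamp meant pushing on the cutting edge.
- **Fingertip position:** the fingertips sat 30–40 mm behind the reported TCP, so my first close passed above the knife without touching it. After that I set heights from the camera views and felt contact.

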